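# Nip up the tool-rest clamp with the hex key's long arm

## Robot

A 6-joint arm with a two-finger parallel gripper is mounted at the origin on the work surface. World frame = base frame: x ahead of the robot, y to its left, z up, the work surface at z = 0. Lengths are in mm, angles in rad, forces in N, time in s.
With the tool pointing down it reaches from about 325 to 850 mm from the base axis. Payload 15.5 kg.
Tool frame: the origin (TCP) lies midway between the tips of the shut fingers; the grasp point (between the pads) lies 19 mm behind it; x points along the fingers, y is the direction in which the jaws open and shut, and the axes are right-handed (so a half turn about x gives the same grasp; the last joint's range is limited). The gripper opens to 91 mm and grips with 3 to 60 N. Pads are 32 mm wide; open, the fingers measure 118 mm over their backs; the gripper's body (76 mm by 178 mm) begins 60 mm behind the grasp point.
Start: joints at [1.192, 0.494, 1.345, -0, 1.302, -0.096], TCP at [174.399, 600.176, 213.915] pointing down, gripper open.
Joint ranges: [-2.91, 2.91], [-0.82, 2.16], [0.22, 2.67], [-1.22, 4.37], [0.12, 2.79], [-3.08, 3.08]. Speed limits (rad/s): [1.89, 1.89, 2.57, 3.01, 3.01, 3.01].

## Interface

Orientations are given as a 3x3 rotation matrix whose columns are the frame's x, y, z axes.
In Python, from plant import manip gives the robot as it stands. The module is installed in compiled form; this text tells all that it offers.
- The arm moves only by the shell command python3 -m handwheel 'ROWS' [FORCE]. ROWS is a JSON object of lists of equal length, an entry for each row: "jaw": the opening, from -1 (shut) to 1 (fully open), so that 0 is half open; "linear": the shift along the tool's x, y, z each as a share of 0.15 m, from -1 to 1, a list of three; "twist": the turn, a rotation vector about the tool's x, y, z each as a share of pi/4 rad, from -1 to 1, a list of three. A call has 1 to 20 rows; each row is the pose to reach, as a shift and turn from the pose measured when the call began, along the tool's axes at that moment; what a row does not reach only later rows make up. A row lasts 1/8 s, in which the tool goes at most 62.5 mm and 10.7 degrees, less where a joint would pass 70% of its speed; a pose out of reach is approached as far as the arm can. A call with a number of a shift or a turn outside -1 to 1 is refused whole. A call with a gripper value outside its range is refused whole. The fingers move at their own pace and stop on an object; FORCE is the grip in N (left out, the last holds). Time passes only in rows, so rows that repeat a pose let the fingers close. It gives the time, the measured TCP pose, the force and the opening at its end, in the units of the state.
- manip.get_obs(): the state, without advancing time (a new reading comes with each control period).
- manip.grab_frame(name): name is "scene" or "top"; returns a dict with "pixels" (384x512x3 uint8, red, green, blue), "depth" (384x512 float32, mm along the optical axis (not along the pixel's ray), 0 where there is no reading), "intrinsics" (3x3 intrinsics, pixels), "cam_to_world" (4x4, takes a point from camera to world coordinates). Camera axes: x right, y down, z forward; pixel columns grow to the right and rows downward; lengths in mm; the calibration is good to about 2 mm. A picture is of the moment at which its call begins.
- manip.hand_in(): hands the job in, once; it reports no verdict.
Trained networks look in a picture, given as the dict that the camera call returned (one of the last four; its "shot" number tells which), for a name from the list of things; names that differ only in an ending like _2 or _b are one class to them, and where a whole thing is asked for, a point or a joint stands for the part that bears it (a point fixed in the world has none). Each returns a list of dicts, best first, with "confidence" (0 to 1); they miss things now and then, are a little off and sometimes report something else, mostly with a low value. They report only what shows in the picture. A call takes as long as a camera call. They do not tell look-alikes from the thing itself.
- manip.recognise(picture, thing): "pixel" ([column, row] in pixels, amid what is visible of it).
- manip.trace(picture, thing): "region" (384x512 bool, what is visible of it) and "pixel" ([column, row] in pixels, amid what is visible of it).
- manip.pinpoint(picture, thing): "pixel" ([column, row] in pixels: a listed point, or the origin of a listed thing).
The state is a dict: "time": time; "q": joint angles; "dq": joint speeds; "joint_efforts": joint torques, N m; "tcp_pos": TCP position; "tcp_rot": TCP orientation; "wrist_force": force on the tool from outside, world axes, zero at the start; "moment": the same for the moment, N m; "grip_width": finger opening in mm.
Only numpy, scipy, OpenCV 4.12 (cv2) and the standard library are available. Lean on these libraries where they do the work, as an engineer would, in place of code of your own. Each camera call takes 0.05 s, during which the arm holds its last target.

## Task

The tool rest of the polishing spindle is loose: pull the big hex key out of its wooden block, flip it over so that its short arm goes fully down into the clamp screw, and with the long arm as the lever turn the stiff screw clockwise (seen from above) to its dead stop and nip it up to about 2.5 N m (say 25 N at 10 cm), never over 4. Do not ram the key against the screw head. Leave the key sitting fully down in the tight screw, let go of it, and do not shift the other loose things on the bench.

Things in the scene. Friction and masses are not known exactly. Their poses are not given: they have to be found in the camera images.
- key_middle (a point): L-shaped dark steel hex key, 17 mm across flats, 0.45 kg, standing on its long arm 50 mm deep in the wooden block's loose hole (may lean a few degrees). Point: on the long arm's centre line, 60 mm from the elbow, close to the centre of mass. Axes of all key points: z along the long arm to the elbow (up at the start), x out along the short arm (level at the start, roughly to the robot's left)
- key_elbow (a point): the elbow, where the key's arm centre lines cross; the long arm ends 165 mm from it, the short arm 70 mm. Two flats of each arm face +y and -y, 17 mm apart. Rolling the key half a turn about the line midway between its arms (45 degrees below level at the start) swaps them: short arm down, long arm outwards
- key_tip (a point): centre of the end face of the key's short arm; the last 4 mm enter with about 1.5 mm of room on every side, the rest with 0.75 mm
- socket (a point): centre of the mouth of the hex socket in the clamp's upright steel cap screw (head 34 mm across, 24 mm tall, mouth 72 mm above the bench). 18.5 mm across flats, 22 mm deep, flat floor. z up; two flats face +y and -y of this frame, which turns with the screw, so the key's y must lie along this y or a multiple of 60 degrees from it (5 degrees of play either way)
- screw (a joint): turn of the clamp screw in its washer, rad, growing clockwise seen from above; starts between 0 and 0.3 and meets its dead stop at 0.9. Stiff: a steady friction of 1.3 N m (13 N at 100 mm from its axis) plus 0.3 N m per rad/s. It stays where it is left
- rest: fixed green cast-iron tool-rest clamp and polishing spindle; origin on the bench under the screw axis, x roughly away from the robot. Clamp block 46 mm tall, reaching 33 mm from the screw axis to +x, 57 mm to -x, 32 mm sideways (foot 50). A low bar runs along +y to the rest and the 210 mm wheel at y = 335 mm, x = 140 mm
- tool_block: the fixed wooden block, 80 x 80 x 60 mm tall, with a round hole 23 mm across and 50 mm deep in the middle of its top; origin at the centre of its underside
- steel_ring: loose bright steel ring, 96 mm across, 30 mm tall, a bystander; origin at the centre of its underside
- compound_bar: loose red-brown bar of polishing compound, 50 x 100 x 36 mm tall, a bystander; origin at the centre of its underside
- paste_tin: loose round aluminium tin, 64 mm across, 50 mm tall, a bystander; origin at the centre of its underside
- washer (a joint): tiny elastic twist of the clamp and washer (48 mm steel disc, 2 mm thick, under the screw head) that carries the screw, rad, clockwise from above: 60 N m per rad of the torque put on the screw, so 0.042 at 2.5 N m; springs back to 0 when the load is gone
Mind the look-alikes: they are no part of the job. What is meant by the part that bears key_middle is not blue, and is the larger of those in its own colour.

How it is judged:
By the outcome, as a careful person would: the job done as asked, in the order asked, and still so for the second after the job is handed in, with the robot touching nothing.
It also fails if it takes over 67 s, if anything falls off the work surface, if the arm or the gripper's body presses on something with over 40 N, if the wrist force passes 120 N, or if a joint passes its speed limit or range.

## Working session

There is one attempt and no reset: what is moved stays moved. The work goes in short steps, Python scripts to look and compute and a shell command to move; the robot and the scene stay as the last step left them, time stands still between calls to the robot, and variables do not carry over. Pictures are saved under pics/ and viewed, and the job is handed in when it is done.

```bash
mkdir -p pics; ls; python3 - <<'E'
from plant import manip
import cv2,numpy as np,pickle
o=manip.get_obs(); print({k:np.round(v,3).tolist() for k,v in o.items()})
for n in ["scene","top"]:
    f=manip.grab_frame(n); cv2.imwrite(f"pics/{n}0.png",cv2.cvtColor(cv2.resize(f["pixels"],(768,576),interpolation=cv2.INTER_CUBIC),cv2.COLOR_RGB2BGR))
    pickle.dump(f,open(f"/tmp/{n}0.pkl","wb"))
    print(n,f["intrinsics"].round(1).tolist(),f["cam_to_world"].round(3).tolist())
    K=f["intrinsics"];T=f["cam_to_world"]
    for t in ["key_middle","key_elbow","key_tip","socket","rest","tool_block","steel_ring","compound_bar","paste_tin"]:
        for r in manip.pinpoint(f,t)[:3]:
            u,v=map(float,r["pixel"]); d=float(f["depth"][min(383,max(0,int(round(v)))),min(511,max(0,int(round(u))))])
            p=T@np.append(np.linalg.inv(K)@[u,v,1]*d,1)
            print(t,round(r["confidence"],2),np.round([u,v],1),p[:3].round(1))
E
```

```text
pics
{'time': 0.0, 'q': [1.192, 0.494, 1.346, -0.0, 1.302, -0.095], 'dq': [-0.001, 0.002, 0.001, 0.0, 0.0, -0.0], 'joint_efforts': [0.002, -87.883, -38.184, 0.071, 0.054, -0.0], 'tcp_pos': [174.265, 599.811, 213.328], 'tcp_rot': [[-0.0, 0.279, 0.96], [-0.001, 0.96, -0.279], [-1.0, -0.001, -0.0]], 'wrist_force': [-0.542, 0.13, 0.137], 'moment': [0.014, -0.017, 0.007], 'grip_width': 91.396}
scene [[364.9, 0.0, 254.9], [0.0, 364.9, 191.4], [0.0, 0.0, 1.0]] [[0.23, 0.789, -0.569, 1077.082], [0.973, -0.194, 0.123, -259.039], [-0.013, -0.583, -0.813, 894.694], [0.0, 0.0, 0.0, 1.0]]
key_middle 0.78 [124.1 249.5] [ 564.5 -508.8   17. ]
key_middle 0.74 [205.3 194.4] [ 434.7 -270.3   12.8]
key_middle 0.62 [198.7 219. ] [ 576.7 -296.8  110.1]
key_elbow 0.81 [191.  202.3] [ 572.3 -304.5  181.7]
key_elbow 0.78 [212.9 208.2] [ 4.797e+02 -2.564e+02 -1.000e-01]
key_elbow 0.58 [121.3 267.9] [ 614.8 -518.2   13.7]
key_tip 0.71 [147.6 266. ] [ 624.8 -451.5   12.3]
key_tip 0.66 [228.9 199.8] [ 460.6 -205.1   -1.5]
key_tip 0.64 [210.5 182.6] [ 521.9 -250.3  176.8]
socket 0.47 [305.1 186.8] [511.1   9.3  
[... 498 characters left out ...]
ey_middle 0.75 [319.6 185.9] [ 559.2 -284.3  176. ]
key_elbow 0.87 [398.9 170.7] [ 621.5 -530.5   -0. ]
key_elbow 0.67 [302.1 223.3] [ 468.8 -259.    15.9]
key_elbow 0.64 [327.2 184.5] [ 562.2 -301.5  184.5]
key_tip 0.83 [369.8 171.6] [ 616.1 -446.2   11.4]
key_tip 0.64 [284.4 226.9] [ 457.9 -210.4   14.5]
key_tip 0.23 [205.7 205.4] [511.8   5.   51.9]
socket 0.63 [206.4 201.5] [522.6   3.8  47.2]
rest 0.95 [209.7 202.9] [517.8  -7.2  70.5]
tool_block 0.95 [317.4 183.9] [ 574.4 -293.8   62.7]
steel_ring 0.94 [272.5 128.3] [ 734.4 -173.5    5.2]
compound_bar 0.95 [178.6 125.4] [731.8  86.5  34.7]
paste_tin 0.89 [137. 268.] [340.7 185.2  50.6]
paste_tin 0.7 [325.2 182.5] [ 566.9 -296.5  185.3]
```

View pics/scene0.png

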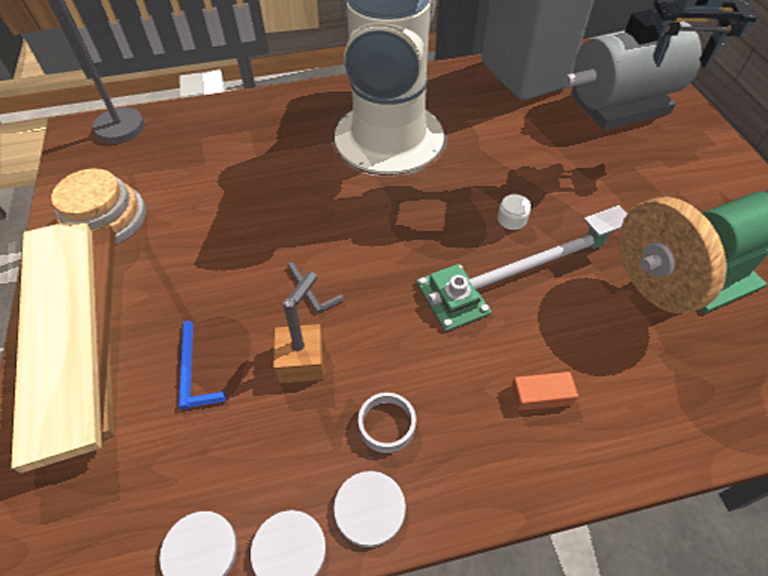

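View pics/top0.png

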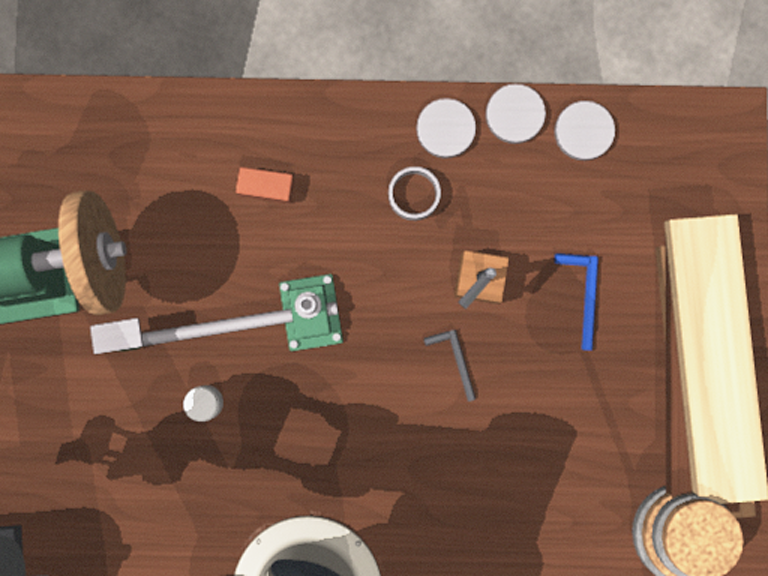

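```bash
cat > h.py <<'E'
import numpy as np,cv2,pickle
def cloud(f):
    K=f["intrinsics"];T=f["cam_to_world"];d=f["depth"]
    v,u=np.mgrid[:384,:512]
    P=np.stack([(u-K[0,2])/K[0,0]*d,(v-K[1,2])/K[1,1]*d,d],-1)
    return P@T[:3,:3].T+T[:3,3]
def proj(f,p):
    T=np.linalg.inv(f["cam_to_world"]);c=T[:3,:3]@np.asarray(p,float)+T[:3,3];c=f["intrinsics"]@c;return c[:2]/c[2]
def ray(f,px):
    K=f["intrinsics"];T=f["cam_to_world"]
    return T[:3,3],T[:3,:3]@(np.linalg.inv(K)@[px[0],px[1],1])
def onplane(f,px,z):
    o,d=ray(f,px);return o+d*(z-o[2])/d[2]
def tri(f1,p1,f2,p2):
    o1,d1=ray(f1,p1);o2,d2=ray(f2,p2)
    s=np.linalg.lstsq(np.stack([d1,-d2],1),o2-o1,rcond=None)[0]
    a=o1+s[0]*d1;b=o2+s[1]*d2
    return (a+b)/2,np.linalg.norm(a-b)
def crop(f,c,r,name,s=12):
    x,y=map(int,c);im=f["pixels"][y-r:y+r,x-r:x+r]
    cv2.imwrite(name,cv2.cvtColor(cv2.resize(im,None,fx=s,fy=s,interpolation=cv2.INTER_CUBIC),cv2.COLOR_RGB2BGR))
E
python3 - <<'E'
from h import *
S=pickle.load(open("/tmp/scene0.pkl","rb"));T=pickle.load(open("/tmp/top0.pkl","rb"))
print("elbow",tri(S,[191,202.3],T,[327.2,184.5]),"tip",tri(S,[210.5,182.6],T,[307.5,203]))
print("sock",tri(S,[305.1,186.8],T,[206.4,201.5]), onplane(S,[305.1,186.8],72),onplane(T,[206.4,201.5],72))
for n,f in (("S",S),("T",T)):
    P=cloud(f); m=(np.abs(P[...,0]-545)<60)&(np.abs(P[...,1]+280)<60)&(f["depth"]>0)
    q=P[m&(P[...,2]>160)]; print(n,"short",len(q),q[:,2].min(),np.percentile(q[:,2],[50,90]))
    top=q[q[:,2]>175]; c=top[:,:2].mean(0);u,s,v=np.linalg.svd(top[:,:2]-c);
    d=v[0]*(1 if v[0,1]>0 else -1);t=(top[:,:2]-c)@d; print(c,d,np.degrees(np.arctan2(d[1],d[0])),t.min(),t.max(), "ends",c+d*t.min(),c+d*t.max(),"w",np.ptp((top[:,:2]-c)@v[1]))
    for z in (70,90,110,130,150): 
        w=P[m&(np.abs(P[...,2]-z)<10)]; 
        if len(w): print(z,len(w),w.mean(0).round(1))
    # head
    m=(np.hypot(P[...,0]-515,P[...,1]-3)<17)&(P[...,2]>66)&(P[...,2]<78); w=P[m];print("head",len(w),w.mean(0),np.median(w[:,2]))
crop(S,proj(S,[515,3,72]),24,"pics/s_sock.png");crop(T,proj(T,[515,3,72]),24,"pics/t_sock.png")
a=cv2.imread("pics/s_sock.png");b=cv2.imread("pics/t_sock.png");cv2.imwrite("pics/sock.png",cv2.resize(np.hstack([a,b]),(800,400)))
crop(S,proj(S,[550,-290,140]),32,"pics/a.png");crop(T,proj(T,[550,-290,140]),32,"pics/b.png")
a=cv2.imread("pics/a.png");b=cv2.imread("pics/b.png");cv2.imwrite("pics/key.png",cv2.resize(np.hstack([a,b]),(800,400)))
E
```

```text
elbow (array([ 563.52039276, -304.58520426,  169.10063374]), np.float64(1.4174630625832887)) tip (array([ 517.36662074, -252.91464108,  171.75959519]), np.float64(5.477581656904123))
sock (array([521.53776479,   2.61600639,  76.67292972]), np.float64(3.291786118505349)) [518.74163133   5.73649021  72.        ] [521.28005048   1.47054362  72.        ]
S short 265 160.6888697301373 [179.72580989 183.52679765]
[ 551.14868399 -282.7979643 ] [-0.77007097  0.63795823] 140.36026248486598 -38.30300101983877 42.05177623427814 ends [ 580.6447132  -307.23367889] [ 518.7658318  -255.97068773] w 18.788878328309092
70 254 [ 577.  -305.3   62.2]
90 32 [ 580.8 -304.5   90. ]
110 37 [ 579.8 -304.4  109.8]
130 37 [ 579.3 -303.1  130.7]
150 37 [ 578.7 -302.2  150.5]
head 52 [516.55768756   2.73777071  70.74365087] 70.87714078293737
T short 229 169.1830873623578 [182.45769642 185.57524941]
[ 544.7756037  -280.76883436] [-0.76990562  0.63815777] 140.34541449444168 -39.96076964177217 38.032230395284415 ends [ 575.54162489 -306.27010983] [ 515.49437573 -256.49827118] w 17.286317270776212
70 363 [ 570.4 -303.9   62.4]
90 5 [ 574.8 -296.6   85.3]
110 1 [ 569.6 -293.8  113.7]
130 3 [ 573.2 -294.   130.1]
150 2 [ 573.8 -294.7  151.5]
head 70 [515.52844511   3.4984896   72.39357779] 72.58599348012842
```

```bash
ls pics
```

```text
a.png
b.png
key.png
s_sock.png
scene0.png
sock.png
t_sock.png
top0.png
```

View pics/sock.png

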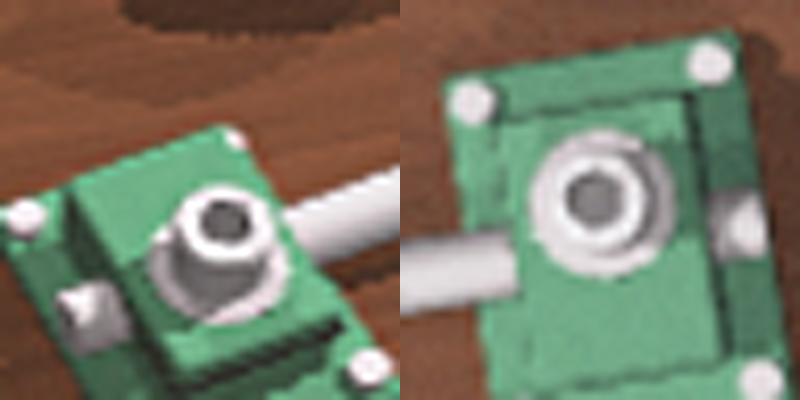

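View pics/key.png

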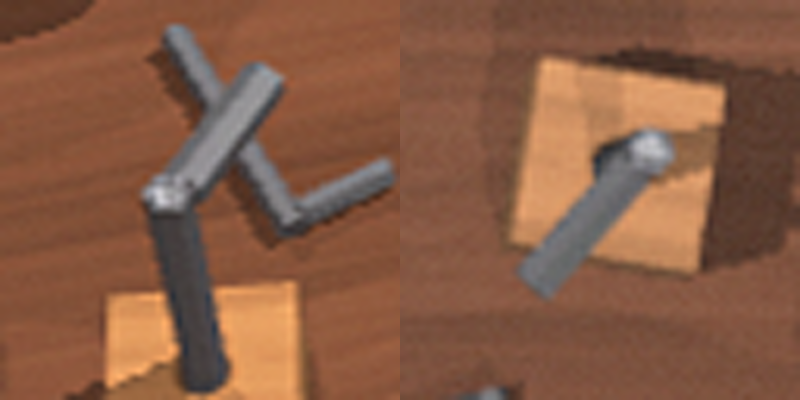

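```bash
python3 - <<'E'
from plant import manip
from h import *
fs={"top":[],"scene":[]}
for i in range(5):
    for n in fs: fs[n].append(manip.grab_frame(n))
pickle.dump(fs,open("/tmp/av.pkl","wb"))
f=fs["top"]; print("noise",np.std([a["pixels"].astype(float) for a in f],0).mean())
from scipy.optimize import minimize
for n in fs:
    A=np.mean([a["pixels"].astype(float) for a in fs[n]],0).mean(2); f=fs[n][0]
    c=proj(f,[516,3.1,72]); x0,y0=np.round(c).astype(int); r=8
    I=A[y0-r:y0+r+1,x0-r:x0+r+1]
    print(n,c); print(I[2:-2,2:-2].round().astype(int))
    # subsample rays -> plane z=72
    k=7; off=(np.arange(k)+.5)/k-.5
    vv,uu=np.mgrid[-r:r+1,-r:r+1]
    U=(uu[...,None,None]+x0+off[None,:]).astype(float)+0*off[:,None]; V=(vv[...,None,None]+y0+off[:,None]).astype(float)+0*off[None,:]
    K=f["intrinsics"];T=f["cam_to_world"]
    D=np.stack([(U-K[0,2])/K[0,0],(V-K[1,2])/K[1,1],np.ones_like(U)],-1)@T[:3,:3].T
    W=T[:3,3]+D*((72-T[2,3])/D[...,2:])
    def cost(p,yaw,ret=False):
        X=W[...,0]-p[0];Y=W[...,1]-p[1]
        R=np.hypot(X,Y)
        m=np.full(X.shape,-1e9)
        for a in range(6):
            t=yaw+np.pi/2+a*np.pi/3; m=np.maximum(m,X*np.cos(t)+Y*np.sin(t))
        hole=(1/(1+np.exp((m-9.25)/0.3))).mean((2,3))
        G=R[...,:,:].mean((2,3))
        w=(G<14.5)
        B=np.stack([hole,1-hole,hole*(X.mean((2,3))),hole*Y.mean((2,3)),(1-hole)*X.mean((2,3)),(1-hole)*Y.mean((2,3))],-1)[w]
        s=np.linalg.lstsq(B,I[w],rcond=None)[0]; 
        return ((B@s-I[w])**2).mean()
    out=[]
    for dy in range(-30,30,4):
        best=min((minimize(cost,[516+a,3+b],args=(np.radians(dy),),method="Nelder-Mead",options=dict(xatol=.05,fatol=.05)) for a in(-1,1) for b in (-1,1)),key=lambda z:z.fun)
        out.append((dy,round(best.fun,1),best.x.round(2).tolist()))
    for o in out: print(o)
E
```

```text
noise 1.7133023256577442
top [205.73959455 203.47470981]
[[204 204 203 200 191 189 180 154 122 127 134 133 105]
 [207 221 239 239 220 227 232 211 145 124 137 158 135]
 [229 232 228 197 161 195 224 222 197 131 122 160 147]
 [236 198 125 101 111 129 156 199 223 184 115 148 153]
 [224 109 110 132 130 127 124 159 225 227 133 123 158]
 [201 103 120 132 130 128 125 158 223 230 162 119 158]
 [218 104 123 134 130 129 127 157 226 235 156 120 156]
 [241 146 123 131 130 128 127 165 232 238 132 119 157]
 [242 224 169 128 124 130 159 212 237 212 110 127 163]
 [229 241 236 187 176 205 225 237 240 165 113 147 159]
 [223 227 236 236 232 245 241 219 186 118 137 158 148]
 [224 220 219 219 218 218 200 172 143 175 187 181 147]
 [223 224 222 214 198 189 177 183 202 231 229 199 142]]
(-30, np.float64(0.0), [552.95, 3.82])
(-26, np.float64(0.0), [552.85, 2.0])
(-22, np.float64(0.0), [552.88, 3.79])
(-18, np.float64(0.0), [552.85, 4.01])
(-14, np.float64(0.0), [552.79, 2.03])
(-10, np.float64(0.0), [552.78, 2.02])
(-6, np.float64(0.0), [552.9, 3.79])
(-2, np.float64(0.0), [551.59, 2.03])
(2, np.float64(0.0)
[... 946 characters left out ...]
  82  89 100 125 152 168 161 153 146 145 119]]
(-30, np.float64(0.0), [558.0, 2.01])
(-26, np.float64(0.0), [558.32, 3.4])
(-22, np.float64(0.0), [558.22, 3.73])
(-18, np.float64(0.0), [557.27, 1.99])
(-14, np.float64(0.0), [558.09, 3.82])
(-10, np.float64(0.0), [557.94, 2.26])
(-6, np.float64(0.0), [558.15, 3.5])
(-2, np.float64(0.0), [558.12, 3.67])
(2, np.float64(0.0), [558.25, 4.22])
(6, np.float64(0.0), [558.28, 3.51])
(10, np.float64(0.0), [558.54, 4.25])
(14, np.float64(0.0), [557.95, 2.01])
(18, np.float64(0.0), [558.05, 1.94])
(22, np.float64(0.0), [558.21, 3.82])
(26, np.float64(0.0), [557.9, 2.0])<stdin>:32: RuntimeWarning: Mean of empty slice.
  ret = ret.dtype.type(ret / rcount)
```

```bash
cat > hexfit.py <<'E'
from h import *
from scipy.optimize import minimize
fs=pickle.load(open("/tmp/av.pkl","rb"))
tot={}
for n in fs:
    f=fs[n][0]
    A=np.mean([a["pixels"].astype(float) for a in fs[n]],0).mean(2)
    c0=np.array([518.5,7.0]); c=proj(f,[*c0,72]); x0,y0=np.round(c).astype(int); r=8
    I=A[y0-r:y0+r+1,x0-r:x0+r+1]
    k=7; off=(np.arange(k)+.5)/k-.5
    vv,uu=np.mgrid[-r:r+1,-r:r+1]
    U=uu[...,None,None]+x0+off[None,:]+0*off[:,None]; V=vv[...,None,None]+y0+off[:,None]+0*off[None,:]
    K=f["intrinsics"];T=f["cam_to_world"]
    D=np.stack([(U-K[0,2])/K[0,0],(V-K[1,2])/K[1,1],np.ones_like(U)],-1)@T[:3,:3].T
    W=T[:3,3]+D*((72-T[2,3])/D[...,2:])
    w=np.hypot(W[...,0]-c0[0],W[...,1]-c0[1]).mean((2,3))<13.5
    def cost(p,yaw):
        X=W[...,0]-p[0];Y=W[...,1]-p[1]
        m=np.full(X.shape,-1e9)
        for a in range(6):
            t=yaw+a*np.pi/3+np.pi/2; m=np.maximum(m,X*np.cos(t)+Y*np.sin(t))
        hole=(1/(1+np.exp((m-9.25)/0.3))).mean((2,3))
        Xm=X.mean((2,3));Ym=Y.mean((2,3))
        B=np.stack([hole,1-hole,hole*Xm,hole*Ym,(1-hole)*Xm,(1-hole)*Ym],-1)[w]
        s=np.linalg.lstsq(B,I[w],rcond=None)[0]
        return ((B@s-I[w])**2).mean()
    print(n)
    for dy in range(-30,30,4):
        best=min((minimize(cost,c0+[a,b],args=(np.radians(dy),),method="Nelder-Mead",options=dict(xatol=.05,fatol=.05)) for a in(-1,1) for b in (-1,1)),key=lambda z:z.fun)
        print((dy,round(best.fun,1),best.x.round(2).tolist()))
E
python3 hexfit.py
python3 - <<'E'
from h import *
fs=pickle.load(open("/tmp/av.pkl","rb"))
for n in fs:
    f=fs[n][0]; P=cloud(f)
    A=np.mean([a["pixels"].astype(float) for a in fs[n]],0)
    g=(A[...,1]-A[...,0]>25)&(np.hypot(P[...,0]-510,P[...,1]-5)<90)&(f["depth"]>0)
    for lo,hi in((38,52),(0,30)):
        q=P[g&(P[...,2]>lo)&(P[...,2]<hi)][:,:2].astype(np.float32)
        if len(q)>20: print(n,lo,len(q),cv2.minAreaRect(q))
    b=(P[...,2]>15)&(P[...,2]<60)&(P[...,1]>60)&(P[...,1]<180)&(P[...,0]>430)&(P[...,0]<540)&(f["depth"]>0)
    q=P[b]
    l=cv2.fitLine(q[:,:2].astype(np.float32),cv2.DIST_HUBER,0,.01,.01).ravel();print("bar",len(q),l, np.degrees(np.arctan2(l[1],l[0])))
E
```

```text
top
(-30, np.float64(168.7), [518.51, 7.93])
(-26, np.float64(165.3), [518.54, 7.94])
(-22, np.float64(153.2), [518.53, 7.91])
(-18, np.float64(139.1), [518.56, 7.91])
(-14, np.float64(126.8), [518.59, 7.9])
(-10, np.float64(115.0), [518.56, 7.94])
(-6, np.float64(100.6), [518.51, 8.0])
(-2, np.float64(89.5), [518.5, 8.09])
(2, np.float64(88.5), [518.53, 8.13])
(6, np.float64(103.9), [518.57, 8.02])
(10, np.float64(126.0), [518.57, 7.96])
(14, np.float64(144.7), [518.52, 7.94])
(18, np.float64(155.6), [518.46, 7.93])
(22, np.float64(161.8), [518.48, 7.92])
(26, np.float64(166.8), [518.48, 7.92])
scene
(-30, np.float64(482.2), [520.74, 6.53])
(-26, np.float64(457.8), [520.77, 6.5])
(-22, np.float64(417.8), [520.73, 6.44])
(-18, np.float64(374.7), [520.59, 6.45])
(-14, np.float64(346.2), [520.53, 6.48])
(-10, np.float64(325.4), [520.54, 6.5])
(-6, np.float64(309.2), [520.6, 6.5])
(-2, np.float64(297.8), [520.63, 6.48])
(2, np.float64(301.4), [520.62, 6.5])
(6, np.float64(317.4), [520.63, 6.52])
(10, np.float64(341.4), [520.71, 6.58])
(14, np.float64(378.1), [520.86, 6.65])
(18, np.float64(420.4), [520.9, 6.68])
(22, np.float64(454.9), [520.82, 6.65])
(26, np.float64(478.5), [520.72, 6.54])
top 38 499 ((506.0526428222656, 5.0690460205078125), (90.52616119384766, 63.2464599609375), 10.946976661682129)
top 0 622 ((506.94549560546875, 5.6360015869140625), (129.9414520263672, 98.98965454101562), 10.450621604919434)
bar 389 [ 2.0092088e-01 -9.7960746e-01  4.8403653e+02  1.2034023e+02] -78.40918
scene 38 332 ((509.5771484375, 4.615146636962891), (90.19474792480469, 66.19512176513672), 11.127470016479492)
scene 0 378 ((510.0225524902344, 6.28875732421875), (127.38975524902344, 104.16551971435547), 10.140575408935547)
bar 305 [ 1.8806972e-01 -9.8215568e-01  4.9304724e+02  1.1896642e+02] -79.159836
```

```bash
cat >> h.py <<'E'
def h2R(az,flip=False,tilt=45.):
    a=np.radians(az);t=np.radians(tilt);h=np.array([np.cos(a),np.sin(a),0]);u=np.array([0,0,1.])
    x=np.cos(t)*h-np.sin(t)*u  # tilt below level
    y=np.cross(h,u); y=np.array([np.sin(a),-np.cos(a),0])
    if flip: y=-y
    return np.stack([x,y,np.cross(x,y)],1)
def go(o,p,R):
    from scipy.spatial.transform import Rotation as Ro
    R0=Ro.from_matrix(o["tcp_rot"]).as_matrix()
    l=R0.T@(np.asarray(p)-o["tcp_pos"])/150; w=Ro.from_matrix(R0.T@R).as_rotvec()/(np.pi/4)
    return "lin %s twist %s"%(l.round(3).tolist(),w.round(3).tolist())
def st(o):
    return "t %.2f q %s tcp %s x %s y %s F %s M %s w %.1f"%(o["time"],np.round(o["q"],2).tolist(),np.round(o["tcp_pos"],1).tolist(),np.round(np.array(o["tcp_rot"])[:,0],3).tolist(),np.round(np.array(o["tcp_rot"])[:,1],3).tolist(),np.round(o["wrist_force"],1).tolist(),np.round(o["moment"],2).tolist(),o["grip_width"])
E
python3 -m handwheel '{"jaw":[1,1,1,1],"linear":[[-0.3,-1,0.6],[-0.3,-1,0.6],[-0.3,-1,0.6],[-0.3,-1,0.6]],"twist":[[0.52,0,0],[0.52,0,0],[0.52,0,0],[0.52,0,0]]}' 30
```

```text
time: 2.0
tcp_pos: [219.6, 428.7, 260.2]
tcp_rot: [[0.001, 0.64, 0.769], [0.001, 0.769, -0.64], [-1.0, 0.001, 0.0]]
wrist_force: [0.2, 0.7, 0.3]
grip_width: 91.1
```

```bash

python3 -m handwheel '{"jaw":[1,1,1],"linear":[[0,-0.4,1],[0,-0.4,1],[0,-0.4,1]],"twist":[[0,0,0],[0,0,0],[0,0,0]]}'
python3 -c "
from plant import manip;from h import *
print(st(manip.get_obs()))"
python3 -m handwheel '{"jaw":[1,1,1],"linear":[[0,-0.4,1],[0,-0.4,1],[0,-0.4,1]],"twist":[[0,0,0],[0,0,0],[0,0,0]]}'
python3 -c "
from plant import manip;from h import *
print(st(manip.get_obs()))"
python3 -m handwheel '{"jaw":[1,1,1],"linear":[[0,-0.4,1],[0,-0.4,1],[0,-0.4,1]],"twist":[[0,0.2,0],[0,0.2,0],[0,0.2,0]]}'
python3 -c "
from plant import manip;from h import *
o=manip.get_obs();print(st(o));print(go(o,[623.6,-344.5,164],h2R(140.35)))"
```

```text
time: 2.38
tcp_pos: [297.3, 285.2, 260.2]
tcp_rot: [[0.001, 0.64, 0.769], [0.001, 0.769, -0.64], [-1.0, 0.002, 0.0]]
wrist_force: [-0.4, 0.1, 0.7]
grip_width: 91.3
t 2.38 q [0.62, 0.14, 1.76, -0.0, 1.24, -0.26] tcp [297.3, 285.2, 260.2] x [0.001, 0.001, -1.0] y [0.64, 0.769, 0.002] F [-0.4, 0.1, 0.7] M [-0.03, -0.04, -0.01] w 91.3
time: 2.75
tcp_pos: [375.6, 141.3, 260.2]
tcp_rot: [[0.002, 0.641, 0.768], [0.001, 0.768, -0.641], [-1.0, 0.002, 0.001]]
wrist_force: [0.3, 1.2, -0.2]
grip_width: 91.1
t 2.75 q [0.21, 0.12, 1.78, 0.0, 1.24, -0.67] tcp [375.6, 141.3, 260.2] x [0.002, 0.001, -1.0] y [0.641, 0.768, 0.002] F [0.3, 1.2, -0.2] M [-0.02, -0.01, -0.01] w 91.1
time: 3.12
tcp_pos: [454.0, -3.1, 259.9]
tcp_rot: [[-0.118, 0.641, 0.758], [0.102, 0.767, -0.633], [-0.988, 0.003, -0.156]]
wrist_force: [1.3, 0.6, 0.9]
grip_width: 91.1
t 3.12 q [-0.2, 0.27, 1.59, 0.08, 1.42, -1.09] tcp [454.0, -3.1, 259.9] x [-0.118, 0.102, -0.988] y [0.641, 0.767, 0.003] F [1.3, 0.6, 0.9] M [-0.08, -0.16, 0.01] w 91.1
lin [0.266, -1.023, 2.398] twist [-0.003, 0.8, -0.005]
```

```bash

python3 -m handwheel '{"jaw":[1,1,1],"linear":[[-0.15,-0.4,1],[-0.15,-0.4,1],[-0.15,-0.4,1]],"twist":[[0,0.3,0],[0,0.3,0],[0,0.3,0]]}'
python3 -c "
from plant import manip;from h import *
o=manip.get_obs();print(st(o));print(go(o,[623.6,-344.5,164],h2R(140.35)))"
```

```text
time: 3.5
tcp_pos: [533.6, -149.4, 256.8]
tcp_rot: [[-0.293, 0.642, 0.708], [0.249, 0.766, -0.592], [-0.923, 0.002, -0.384]]
wrist_force: [0.6, 0.9, -0.9]
grip_width: 90.9
t 3.50 q [-0.44, 0.56, 1.18, 0.1, 1.79, -1.32] tcp [533.6, -149.4, 256.8] x [-0.293, 0.249, -0.923] y [0.642, 0.766, 0.002] F [0.6, 0.9, -0.9] M [-0.19, -0.19, -0.07] w 90.9
lin [0.072, -0.613, 1.433] twist [-0.004, 0.498, -0.007]
```

```bash

python3 -m handwheel '{"jaw":[1,1,1,1],"linear":[[-0.35,-0.55,1],[-0.35,-0.55,1],[-0.35,-0.55,1],[-0.35,-0.55,1]],"twist":[[0,0.5,0],[0,0.5,0],[0,0.5,0],[0,0.5,0]]}'
python3 -c "
from plant import manip;from h import *
o=manip.get_obs();print(st(o));print(go(o,[623.6,-344.5,164],h2R(140.35)))"
```

```text
time: 4.0
tcp_pos: [602.8, -315.8, 244.9]
tcp_rot: [[-0.544, 0.642, 0.54], [0.458, 0.766, -0.451], [-0.703, 0.002, -0.711]]
wrist_force: [1.1, 0.2, 0.2]
grip_width: 91.0
t 4.00 q [-0.61, 1.08, 0.31, 0.12, 2.54, -1.41] tcp [602.8, -315.8, 244.9] x [-0.544, 0.458, -0.703] y [0.642, 0.766, 0.002] F [1.1, 0.2, 0.2] M [-0.33, -0.33, -0.07] w 91.0
lin [0.216, -0.059, 0.545] twist [-0.003, -0.007, -0.007]
```

```bash
cat > kin.py <<'E'
import numpy as np
from scipy.spatial.transform import Rotation as Ro
from scipy.optimize import least_squares
def fk(q,p):
    H,a1,L1,e,L2,L3,d=p
    R=Ro.from_euler('z',q[0]); pos=np.array([0,0,H])+R.apply([a1,d,0])
    R=R*Ro.from_euler('y',q[1]); pos=pos+R.apply([0,0,L1])
    R=R*Ro.from_euler('y',q[2]); pos=pos+R.apply([e,0,L2])
    R=R*Ro.from_euler('z',SG[0]*q[3])*Ro.from_euler('y',q[4]); pos=pos+R.apply([0,0,L3])
    R=R*Ro.from_euler('z',SG[1]*q[5])
    M=R.as_matrix() # z tool axis
    # tool x = M z ; tool y: at q=0-ish y in plane
    X=M[:,2];Y=-M[:,0]
    return pos,np.stack([X,Y,np.cross(X,Y)],1)
SG=[1,1]
D=[([1.192,.494,1.346,0,1.302,-.095],[174.3,599.8,213.3]),
([.62,.14,1.76,0,1.24,-.26],[297.3,285.2,260.2]),
([.21,.12,1.78,0,1.24,-.67],[375.6,141.3,260.2]),
([-.2,.27,1.59,.08,1.42,-1.09],[454,-3.1,259.9]),
([-.44,.56,1.18,.1,1.79,-1.32],[533.6,-149.4,256.8]),
([-.61,1.08,.31,.12,2.54,-1.41],[602.8,-315.8,244.9])]
if __name__=="__main__":
    for s in (1,-1):
        SG[0]=s
        r=least_squares(lambda p:np.concatenate([fk(q,p)[0]-x for q,x in D]),[300,0,450,0,450,250,60])
        print(s,r.x.round(1),r.cost,np.abs(r.fun).max())
    SG[0]=1
    for s in (1,-1):
        SG[1]=s
        print(fk(D[5][0],r.x)[1].round(2).tolist())
E
python3 kin.py
```

```text
1 [217.3 -25.1 604.2  91.9 399.6 341.   60.3] 9.630151159158771 2.722626826874034
-1 [ -77.7 -144.6  592.6  -98.7  459.2  198.6   82.2] 1959.7180833351651 34.11519875793525
[[-0.54, 0.65, 0.54], [0.46, 0.76, -0.45], [-0.7, 0.0, -0.71]]
[[-0.54, -0.44, -0.71], [0.46, -0.87, 0.19], [-0.7, -0.23, 0.68]]
```

```bash
cat >> kin.py <<'E'
PP=np.array([217.3,-25.1,604.2,91.9,399.6,341.0,60.3])
LO=np.array([-2.91,-.82,.22,-1.22,.12,-3.08]);HI=np.array([2.91,2.16,2.67,4.37,2.79,3.08])
def ik(p,R,seeds):
    best=None
    for s in seeds:
        s=np.clip(s,LO+.01,HI-.01)
        f=lambda q:np.concatenate([(fk(q,PP)[0]-p)/100,2*(fk(q,PP)[1]-R).ravel()])
        r=least_squares(f,s,bounds=(LO,HI))
        if best is None or r.cost<best.cost: best=r
    q=best.x; return q.round(2),np.linalg.norm(fk(q,PP)[0]-p).round(1),round(float(np.linalg.norm(fk(q,PP)[1]-R)),3)
E
cat > plan.py <<'E'
from kin import *; from h import h2R
seeds=[[-.6,1.,.4,.1,2.4,-1.4],[-.1,.5,1.2,0,2.,1.5],[-.1,.8,.6,.3,2.2,1.5],[-.5,.8,.8,-.5,2,-1.5],[0,.5,1.2,.8,2,2]]
def r(name,p,az,flip,tilt):
    R=h2R(az,flip,tilt); print(name,tilt,*ik(np.array(p)+19*R[:,0],R,seeds))
g=np.array([574,-303.5,100.])
for t in (45,55,65):
    m=h2R(140.35,False,t)[:,0]
    r("pre",g-110*m,140.35,False,t); r("grasp",g,140.35,False,t); r("up",g+[0,0,130],140.35,False,t)
    r("upflip",g+[-30,20,130],140.35,True,90-t)
    for az in (180,139,120,80,240,199):
        a=np.radians(az); r("place%d"%az,np.array([519.6,7.3,120])+75*np.array([np.cos(a),np.sin(a),0]),az,True,90-t)
E
python3 plan.py
```

```text
pre 45 [-0.62  1.2   0.22  0.09  2.5  -1.44] 1.0 0.004
grasp 45 [-0.61  1.07  0.74  0.07  2.12 -1.48] 0.0 0.0
up 45 [-0.61  0.97  0.62  0.08  2.33 -1.46] 0.0 0.0
upflip 45 [-0.61  0.9   0.78  0.07  2.24  1.68] 0.0 0.0
place180 45 [-0.08  0.77  1.41 -0.06  1.74  1.51] 0.0 0.0
place139 45 [-0.24  0.73  1.5   0.33  1.63  1.94] 0.0 0.0
place120 45 [-0.31  0.7   1.59  0.5   1.5   2.11] 0.0 0.0
place80 45 [-0.4   0.61  1.83  0.87  1.12  2.35] 0.0 0.0
place240 45 [ 0.13  0.7   1.58 -0.6   1.44  0.92] 0.0 0.0
place199 45 [-0.    0.76  1.43 -0.24  1.7   1.3 ] 0.0 0.0
pre 55 [-0.61  1.02  0.52  0.06  2.21 -1.47] 0.0 0.0
grasp 55 [-0.6   0.96  0.89  0.05  1.9  -1.48] 0.0 0.0
up 55 [-0.6   0.87  0.76  0.06  2.12 -1.47] 0.0 0.0
upflip 35 [-0.61  1.    0.67  0.1   2.43  1.69] 0.0 0.0
place180 35 [-0.07  0.86  1.33 -0.07  1.91  1.51] 0.0 0.0
place139 35 [-0.26  0.82  1.43  0.37  1.78  1.92] 0.0 0.0
place120 35 [-0.34  0.78  1.54  0.56  1.64  2.06] 0.0 0.0
place80 35 [-0.47  0.69  1.84  0.98  1.23  2.2 ] 0.0 0.0
place240 35 [ 0.18  0.79  1.53 -0.68  1.57  0.97] 0.0 0.0
place199 35 [ 0.01  0.85  1.35 -0.27  1.87  1.3 ] 0.0 0.0
pre 65 [-0.6   0.86  0.77  0.04  1.94 -1.48] 0.0 0.0
grasp 65 [-0.6   0.86  1.04  0.04  1.67 -1.48] 0.0 0.0
up 65 [-0.6   0.76  0.91  0.04  1.9  -1.47] 0.0 0.0
upflip 25 [-0.62  1.09  0.58  0.13  2.6   1.72] 0.0 0.0
place180 25 [-0.07  0.95  1.25 -0.07  2.07  1.5 ] 0.0 0.0
place139 25 [-0.28  0.91  1.37  0.42  1.92  1.92] 0.0 0.0
place120 25 [-0.37  0.87  1.5   0.62  1.76  2.03] 0.0 0.0
place80 25 [-0.52  0.78  1.84  1.06  1.36  2.08] 0.0 0.0
place240 25 [ 0.21  0.88  1.49 -0.75  1.7   1.02] 0.0 0.0
place199 25 [ 0.02  0.94  1.28 -0.31  2.02  1.3 ] 0.0 0.0
```

```bash

python3 -c "
from plant import manip;from h import *
o=manip.get_obs();R=h2R(140.35,False,48);g=np.array([574,-303.5,100.]);print(go(o,g-50*R[:,0],R));print(go(o,g+19*R[:,0],R))"
```

```text
lin [0.488, -0.061, 0.527] twist [-0.003, -0.074, -0.007]
lin [0.948, -0.063, 0.554] twist [-0.003, -0.074, -0.007]
```

```bash

python3 -m handwheel '{"jaw":[1,1,1,1],"linear":[[0.25,-0.06,0.3],[0.49,-0.06,0.53],[0.49,-0.06,0.53],[0.49,-0.06,0.53]],"twist":[[0,-0.07,0],[0,-0.07,-0.01],[0,-0.07,-0.01],[0,-0.07,-0.01]]}'
python3 - <<'E'
from plant import manip;from h import *
o=manip.get_obs();print(st(o));R=h2R(140.35,False,48);g=np.array([574,-303.5,100.]);print(go(o,g+19*R[:,0],R))
ims=[]
for n in("scene","top"):
    f=manip.grab_frame(n);crop(f,proj(f,[575,-305,130]),40,"pics/c.png",10);im=cv2.imread("pics/c.png")
    ims.append(cv2.resize(im,(400,400)))
cv2.imwrite("pics/pre1.png",np.hstack(ims))
E
```

```text
time: 4.5
tcp_pos: [600.8, -324.8, 138.5]
tcp_rot: [[-0.517, 0.638, 0.57], [0.426, 0.77, -0.475], [-0.742, -0.003, -0.67]]
wrist_force: [-0.4, -0.6, 0.9]
grip_width: 91.2
t 4.50 q [-0.61, 1.1, 0.49, 0.07, 2.28, -1.46] tcp [600.8, -324.8, 138.5] x [-0.517, 0.426, -0.742] y [0.638, 0.77, -0.003] F [-0.4, -0.6, 0.9] M [-0.26, -0.3, 0.01] w 91.2
lin [0.47, -0.003, 0.003] twist [-0.003, -0.001, 0.003]
```

View pics/pre1.png

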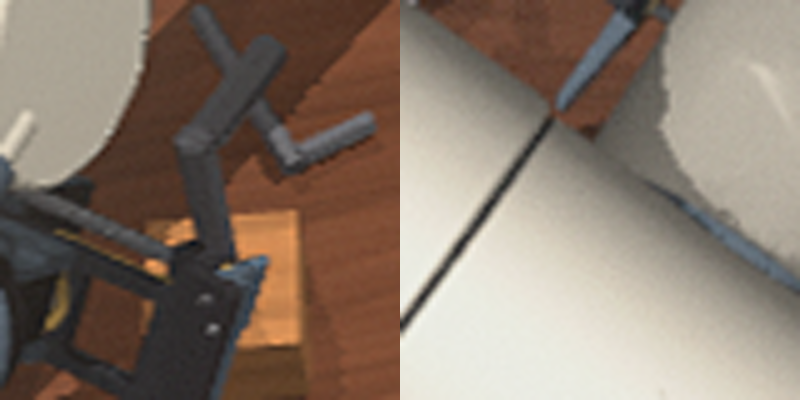

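```bash

python3 -m handwheel '{"jaw":[1,1,1,0.2,-0.3,-0.8,-1,-1,-1,-1,-1,-1],"linear":[[0.25,0,0],[0.47,0,0],[0.47,0,0],[0.47,0,0],[0.47,0,0],[0.47,0,0],[0.47,0,0],[0.47,0,0],[0.47,0,0],[0.47,0,0],[0.47,0,0],[0.47,0,0]],"twist":[[0,0,0],[0,0,0],[0,0,0],[0,0,0],[0,0,0],[0,0,0],[0,0,0],[0,0,0],[0,0,0],[0,0,0],[0,0,0],[0,0,0]]}' 40
python3 -c "
from plant import manip;from h import *
o=manip.get_obs();print(st(o))"
```

```text
time: 6.1
tcp_pos: [564.6, -295.3, 86.8]
tcp_rot: [[-0.516, 0.638, 0.572], [0.425, 0.77, -0.476], [-0.744, -0.003, -0.668]]
wrist_force: [0.6, 0.1, 1.0]
grip_width: 16.8
t 6.10 q [-0.61, 1.06, 0.74, 0.06, 2.07, -1.47] tcp [564.6, -295.3, 86.8] x [-0.516, 0.425, -0.744] y [0.638, 0.77, -0.003] F [0.6, 0.1, 1.0] M [-0.38, -0.33, 0.02] w 16.8
```

```bash

python3 -m handwheel '{"jaw":[-1,-1,-1,-1,-1,-1],"linear":[[-0.1,0,-0.1],[-0.25,0,-0.25],[-0.42,0,-0.42],[-0.6,0,-0.6],[-0.6,0,-0.6],[-0.6,0,-0.6]],"twist":[[0,0,0],[0,0,0],[0,0,0],[0,0,0],[0,0,0],[0,0,0]]}'
python3 - <<'E'
from plant import manip;from h import *
o=manip.get_obs();print(st(o))
f=manip.grab_frame("scene");cv2.imwrite("pics/up1.png",cv2.cvtColor(cv2.resize(f["pixels"],(768,576)),cv2.COLOR_RGB2BGR))
E
```

```text
time: 6.85
tcp_pos: [559.4, -290.5, 212.7]
tcp_rot: [[-0.517, 0.638, 0.571], [0.425, 0.77, -0.476], [-0.743, -0.003, -0.669]]
wrist_force: [0.2, -0.5, -5.6]
grip_width: 16.3
t 6.85 q [-0.61, 0.94, 0.68, 0.07, 2.26, -1.46] tcp [559.4, -290.5, 212.7] x [-0.517, 0.425, -0.743] y [0.638, 0.77, -0.003] F [0.2, -0.5, -5.6] M [-0.69, -0.74, -0.01] w 16.3
```

View pics/up1.png

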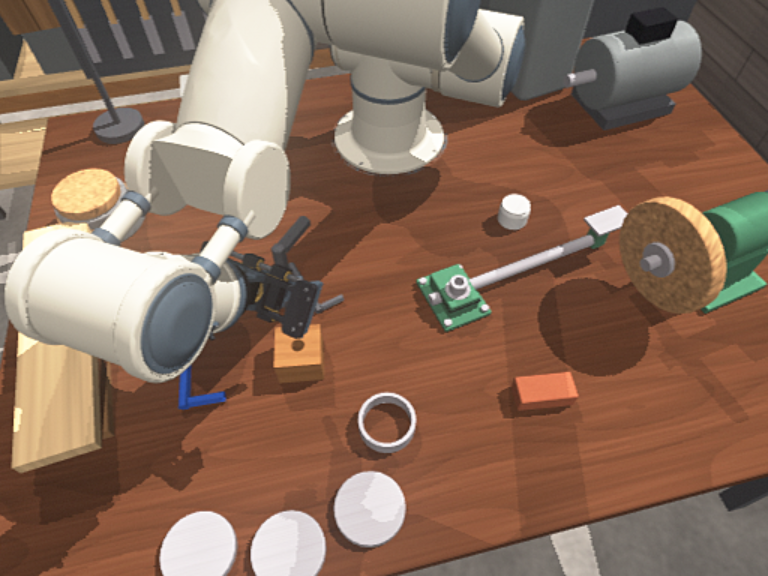

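```bash

python3 -m handwheel '{"jaw":[-1,-1,-1,-1,-1],"linear":[[0.05,0.07,-0.07],[0.1,0.14,-0.15],[0.2,0.24,-0.26],[0.27,0.33,-0.35],[0.27,0.33,-0.35]],"twist":[[0.2,0,0],[0.42,0,0],[0.65,0,0],[0.88,0,0],[1,0,0]]}'
cat > nx.py <<'E'
from plant import manip;from h import *
import sys
o=manip.get_obs();print(st(o))
d=np.array(eval(sys.argv[1]))/150
print("lin",(np.array(o["tcp_rot"]).T@d).round(3).tolist(),"zrot",(np.array(o["tcp_rot"])[2]).round(3).tolist())
print("total",go(o,[431,7,171.5],h2R(180,True,45)))
E
python3 nx.py "[-20,80,5]"
```

```text
time: 7.52
tcp_pos: [539.3, -208.4, 216.2]
tcp_rot: [[-0.52, 0.853, -0.052], [0.426, 0.206, -0.881], [-0.741, -0.48, -0.47]]
wrist_force: [0.9, -0.3, -3.2]
grip_width: 16.7
t 7.53 q [-0.53, 0.84, 0.89, 0.12, 2.14, -0.6] tcp [539.3, -208.4, 216.2] x [-0.52, 0.426, -0.741] y [0.853, 0.206, -0.48] F [0.9, -0.3, -3.2] M [-0.78, -0.61, -0.04] w 16.7
lin [0.272, -0.02, -0.479] zrot [-0.741, -0.48, -0.47]
total lin [1.208, -0.177, -1.087] twist [2.293, -0.661, 0.204]
```

```bash

python3 -m handwheel '{"jaw":[-1,-1,-1,-1],"linear":[[0.1,-0.01,-0.1],[0.2,-0.03,-0.18],[0.3,-0.04,-0.28],[0.38,-0.06,-0.36]],"twist":[[0.19,-0.05,0.02],[0.38,-0.11,0.04],[0.58,-0.16,0.05],[0.77,-0.22,0.07]]}'
python3 nx.py "[-36,72,-5]"
```

```text
time: 8.02
tcp_pos: [503.8, -137.6, 202.3]
tcp_rot: [[-0.522, 0.721, -0.455], [0.262, -0.372, -0.89], [-0.812, -0.584, 0.005]]
wrist_force: [0.5, -0.3, -4.2]
grip_width: 16.9
t 8.03 q [-0.41, 0.71, 1.15, 0.04, 1.91, 0.07] tcp [503.8, -137.6, 202.3] x [-0.522, 0.262, -0.812] y [0.721, -0.372, -0.584] F [0.5, -0.3, -4.2] M [-0.46, -0.59, -0.05] w 16.9
lin [0.278, -0.332, -0.318] zrot [-0.812, -0.584, 0.005]
total lin [0.673, -0.589, -0.638] twist [1.517, -0.438, 0.138]
```

```bash

python3 -m handwheel '{"jaw":[-1,-1,-1,-1],"linear":[[0.07,-0.08,-0.08],[0.14,-0.16,-0.16],[0.21,-0.25,-0.24],[0.28,-0.33,-0.32]],"twist":[[0.19,-0.05,0.02],[0.38,-0.11,0.04],[0.58,-0.16,0.05],[0.77,-0.22,0.07]]}'
python3 nx.py "[-36,72,10]"
```

```text
time: 8.52
tcp_pos: [467.1, -64.8, 195.9]
tcp_rot: [[-0.596, 0.386, -0.704], [0.099, -0.834, -0.542], [-0.797, -0.393, 0.459]]
wrist_force: [-0.7, 0.1, -5.4]
grip_width: 16.7
t 8.53 q [-0.23, 0.66, 1.28, -0.04, 1.84, 0.8] tcp [467.1, -64.8, 195.9] x [-0.596, 0.099, -0.797] y [0.386, -0.834, -0.393] F [-0.7, 0.1, -5.4] M [-0.22, -0.65, -0.02] w 16.7
lin [0.137, -0.519, -0.061] zrot [-0.797, -0.393, 0.459]
total lin [0.321, -0.428, -0.165] twist [0.741, -0.213, 0.07]
```

```bash

python3 -m handwheel '{"jaw":[-1,-1,-1,-1,-1,-1],"linear":[[0.04,-0.12,-0.02],[0.08,-0.25,-0.03],[0.12,-0.37,-0.05],[0.15,-0.51,-0.07],[0.15,-0.51,-0.07],[0.15,-0.51,-0.07]],"twist":[[0.19,-0.05,0.02],[0.38,-0.11,0.04],[0.56,-0.16,0.05],[0.74,-0.21,0.07],[0.74,-0.21,0.07],[0.74,-0.21,0.07]]}'
python3 - <<'E'
from plant import manip;from h import *
o=manip.get_obs();print(st(o)); print(go(o,[431,7,171.5],h2R(180,True,45)))
ims=[]
for n in("scene","top"):
    f=manip.grab_frame(n);pickle.dump(f,open(f"/tmp/{n}1.pkl","wb"));crop(f,proj(f,[490,10,150]),50,"pics/c.png",10);im=cv2.imread("pics/c.png")
    ims.append(cv2.resize(im,(400,400)))
    for t in("key_middle","key_elbow","key_tip"):
        print(n,t,[(np.round(r["pixel"],1).tolist(),round(r["confidence"],2)) for r in manip.pinpoint(f,t)[:3]])
cv2.imwrite("pics/flip1.png",np.hstack(ims))
E
```

```text
time: 9.28
tcp_pos: [431.4, 6.7, 202.6]
tcp_rot: [[-0.706, 0.001, -0.708], [0.001, -1.0, -0.002], [-0.708, -0.002, 0.706]]
wrist_force: [-0.1, -1.4, -4.8]
grip_width: 17.1
t 9.28 q [-0.08, 0.68, 1.32, -0.06, 1.92, 1.49] tcp [431.4, 6.7, 202.6] x [-0.706, 0.001, -0.708] y [0.001, -1.0, -0.002] F [-0.1, -1.4, -4.8] M [-0.06, -0.73, -0.03] w 17.1
lin [0.149, -0.002, -0.144] twist [0.003, -0.002, 0.001]
scene key_middle [([208.5, 193.1], 0.79)]
scene key_elbow [([213.6, 208.4], 0.74), ([311.0, 151.5], 0.72), ([122.6, 269.9], 0.64)]
scene key_tip [([148.7, 265.4], 0.91), ([227.2, 200.5], 0.71), ([306.8, 169.3], 0.69)]
top key_middle [([396.8, 193.3], 0.93), ([307.2, 237.3], 0.68), ([198.4, 228.7], 0.54)]
top key_elbow [([394.8, 174.1], 0.94), ([300.3, 221.3], 0.54)]
top key_tip [([281.1, 226.4], 0.8), ([369.7, 168.8], 0.66)]
```

View pics/flip1.png

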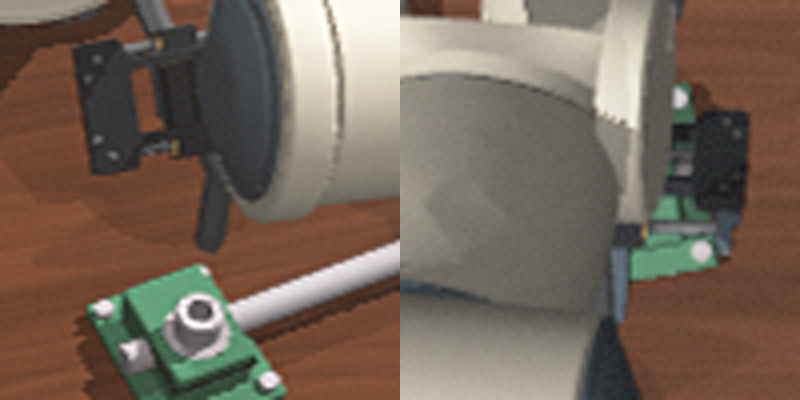

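```bash
python3 - <<'E'
from h import *
f=pickle.load(open("/tmp/scene1.pkl","rb"));P=cloud(f)
for z in (216,190,170,160,150,146): print(z,proj(f,[519.8,6.7,z]).round(2))
A=f["pixels"].astype(int).mean(2).round().astype(int)
for r in range(146,176,1): print(r,A[r,298:320].tolist())
for r in range(156,172,2): print(r,[tuple(P[r,c].round(0).astype(int).tolist()) for c in range(303,312,2)])
crop(f,(308,164),16,"pics/tip.png",24)
E
```

```text
216 [311.36 152.52]
190 [310.2 159.4]
170 [309.34 164.48]
160 [308.93 166.95]
150 [308.52 169.39]
146 [308.36 170.35]
146 [84, 102, 76, 37, 45, 47, 46, 46, 48, 43, 46, 50, 53, 54, 56, 54, 57, 59, 57, 60, 59, 63]
147 [59, 86, 68, 38, 46, 46, 45, 48, 46, 45, 46, 50, 52, 52, 52, 55, 56, 58, 59, 61, 61, 61]
148 [66, 79, 60, 41, 45, 44, 42, 45, 42, 49, 54, 66, 61, 51, 52, 54, 56, 58, 57, 59, 59, 60]
149 [63, 49, 48, 57, 62, 60, 79, 73, 53, 58, 66, 76, 85, 65, 48, 55, 54, 53, 56, 60, 60, 57]
150 [79, 79, 79, 84, 80, 79, 80, 70, 56, 51, 60, 74, 72, 54, 46, 54, 53, 57, 57, 58, 59, 60]
151 [78, 77, 78, 76, 76, 79, 77, 79, 67, 49, 57, 64, 79, 69, 49, 49, 54, 52, 54, 59, 58, 60]
152 [74, 76, 76, 77, 75, 79, 79, 81, 68, 54, 47, 59, 69, 74, 59, 49, 49, 53, 57, 55, 60, 58]
153 [75, 74, 76, 76, 78, 78, 75, 76, 81, 61, 49, 60, 60, 74, 63, 51, 48, 52, 56, 55, 55, 58]
154 [77, 78, 75, 75, 75, 77, 79, 80, 75, 62, 52, 54, 58, 76, 81, 62, 48, 48, 55, 54, 58, 56]
155 [74, 74, 77, 79, 78, 81, 82, 83, 71, 58, 51, 55, 58, 59, 68, 62, 51, 51, 50, 53, 54, 55]
156 [77, 80, 79, 79, 79, 79, 80, 84, 67, 53, 55, 60
[... 1758 characters left out ...]
78, 78, 77, 80, 80, 77, 79, 78, 79, 83, 85, 83, 85]
156 [(351, 60, 1), (354, 66, 2), (520, -4, 206), (527, -2, 214), (527, 4, 212)]
158 [(357, 58, -1), (360, 64, 0), (520, -3, 198), (524, 1, 202), (527, 5, 204)]
160 [(364, 56, -3), (368, 61, 1), (524, -4, 195), (527, 0, 197), (525, 6, 194)]
162 [(375, 52, 1), (514, -4, 176), (523, -2, 186), (526, 2, 188), (528, 6, 190)]
164 [(382, 50, -1), (519, -5, 174), (524, -2, 180), (528, 1, 183), (527, 8, 180)]
166 [(392, 47, 3), (516, -3, 162), (524, -1, 171), (528, 2, 175), (527, 9, 171)]
168 [(399, 45, 1), (520, -4, 159), (525, -1, 164), (527, 4, 165), (525, 11, 160)]
170 [(405, 43, -1), (522, -4, 153), (528, -1, 159), (528, 5, 157), (524, 12, 151)]
```

View pics/tip.png

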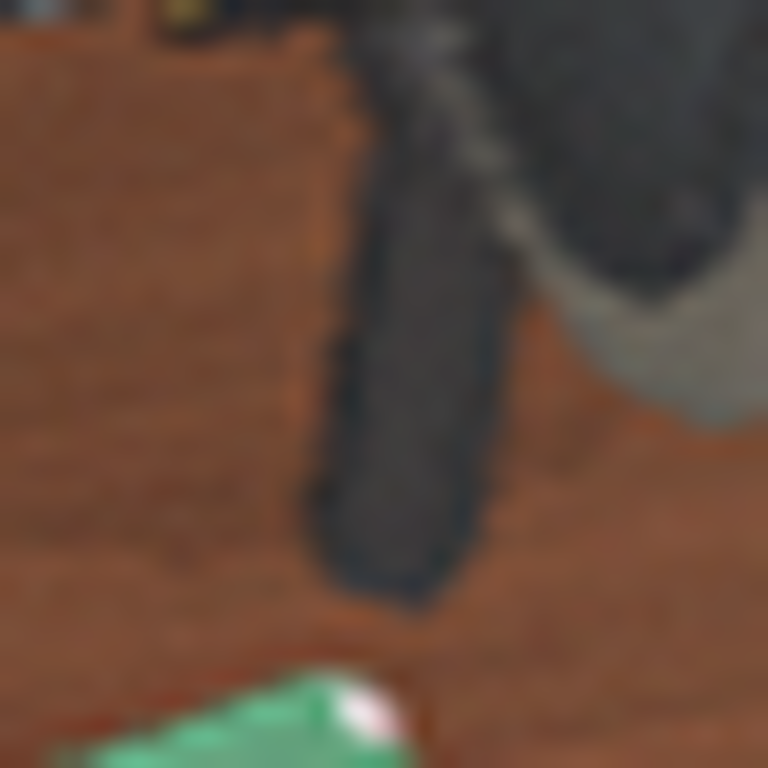

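```bash
cat > fit.py <<'E'
from h import *
from scipy.optimize import least_squares
def hexd(X,Y,yaw,a=8.5):
    return np.max([X*np.cos(yaw+np.pi/2+k*np.pi/3)+Y*np.sin(yaw+np.pi/2+k*np.pi/3) for k in range(6)],0)-a
def fitkey(P,c,zr,yaw0=0.,free=True,rad=16):
    m=(np.hypot(P[...,0]-c[0],P[...,1]-c[1])<rad)&(P[...,2]>zr[0])&(P[...,2]<zr[1])
    q=P[m]; zm=np.mean(zr)
    def f(p): 
        X=q[:,0]-p[0]-p[2]*(q[:,2]-zm);Y=q[:,1]-p[1]-p[3]*(q[:,2]-zm)
        return hexd(X,Y,np.radians(p[4]))
    g=(lambda p:np.concatenate([f(p),[p[2]/.05,p[3]/.05,(p[4]-yaw0)/4]]))
    r=least_squares(g,[c[0],c[1],0,0,yaw0],loss="soft_l1",f_scale=1.)
    return len(q),zm,r.x.round(3),np.median(np.abs(f(r.x))).round(2)
def fithead(P,c,zr=(52,69)):
    m=(np.hypot(P[...,0]-c[0],P[...,1]-c[1])<21)&(P[...,2]>zr[0])&(P[...,2]<zr[1])
    q=P[m];r=least_squares(lambda p:np.hypot(q[:,0]-p[0],q[:,1]-p[1])-17,c,loss="soft_l1",f_scale=1.)
    return len(q),r.x.round(2),np.median(np.abs(r.fun)).round(2)
if __name__=="__main__":
    fs=pickle.load(open("/tmp/av.pkl","rb"))
    for n in fs:
        print(n,[fithead(cloud(f),[519.6,7.3]) for f in fs[n][:3]])
        P=cloud(fs[n][0]);m=(np.hypot(P[...,0]-519.6,P[...,1]-7.3)<16)&(np.hypot(P[...,0]-519.6,P[...,1]-7.3)>11)&(P[...,2]>60);print("ztop",np.percentile(P[m][:,2],[30,50,70,90]))
    f=pickle.load(open("/tmp/scene1.pkl","rb"))
    print(fitkey(cloud(f),[519,5],(152,195)));print(fitkey(cloud(f),[519,5],(152,174)))
E
python3 fit.py
```

```text
top [(45, array([519.19,   4.6 ]), np.float64(4.35)), (30, array([524.06,   1.74]), np.float64(4.22)), (33, array([515.6 ,   2.36]), np.float64(3.86))]
ztop [70.52185422 72.47445294 73.07080076 76.14256278]
scene [(69, array([520.65,   5.4 ]), np.float64(1.31)), (70, array([520.99,   5.67]), np.float64(1.37)), (68, array([521.02,   5.27]), np.float64(1.18))]
ztop [70.00169285 70.7483389  71.34421882 72.46620587]
(81, np.float64(173.5), array([ 5.18526e+02,  4.61800e+00, -4.00000e-03,  3.00000e-03,
       -6.50500e+00]), np.float64(0.56))
(39, np.float64(163.0), array([ 5.18547e+02,  4.54300e+00,  3.00000e-03, -7.00000e-03,
       -1.90700e+00]), np.float64(0.61))
```

```bash

python3 -m handwheel '{"jaw":[-1,-1,-1,-1,-1],"linear":[[0.08,-0.01,-0.1],[0.2,-0.01,-0.22],[0.29,-0.01,-0.31],[0.29,-0.01,-0.31],[0.29,-0.01,-0.31]],"twist":[[0,0,0],[0,0,0],[0,0,0],[0,0,0],[0,0,0]]}'
cat > look.py <<'E'
from plant import manip;from h import *;from fit import *
import sys
o=manip.get_obs();print(st(o))
z=o["tcp_pos"][2]-56.6; print("pred tip z",z)
f=manip.grab_frame("scene");pickle.dump(f,open("/tmp/s2.pkl","wb"));P=cloud(f)
print(fitkey(P,[520.5,5.5],(z+8,z+48)));print(fitkey(P,[520.5,5.5],(z+5,z+28)))
c=proj(f,[520,6,90]);crop(f,c,20,sys.argv[1],20)
E
python3 look.py pics/low1.png
```

```text
time: 10.3
tcp_pos: [434.1, 8.3, 139.9]
tcp_rot: [[-0.705, -0.0, -0.709], [0.001, -1.0, -0.0], [-0.709, -0.001, 0.705]]
wrist_force: [1.0, -0.1, -4.4]
grip_width: 17.0
t 10.30 q [-0.08, 0.76, 1.35, -0.05, 1.81, 1.5] tcp [434.1, 8.3, 139.9] x [-0.705, 0.001, -0.709] y [-0.0, -1.0, -0.001] F [1.0, -0.1, -4.4] M [-0.05, -0.77, 0.02] w 17.0
pred tip z 83.29221981745101
(62, np.float64(111.29221981745101), array([5.21116e+02, 5.88100e+00, 7.00000e-03, 1.30000e-02, 3.90800e+00]), np.float64(0.48))
(39, np.float64(99.79221981745101), array([ 5.21168e+02,  5.76200e+00, -3.60000e-02,  1.60000e-02,
        5.41000e-01]), np.float64(0.42))
```

View pics/low1.png

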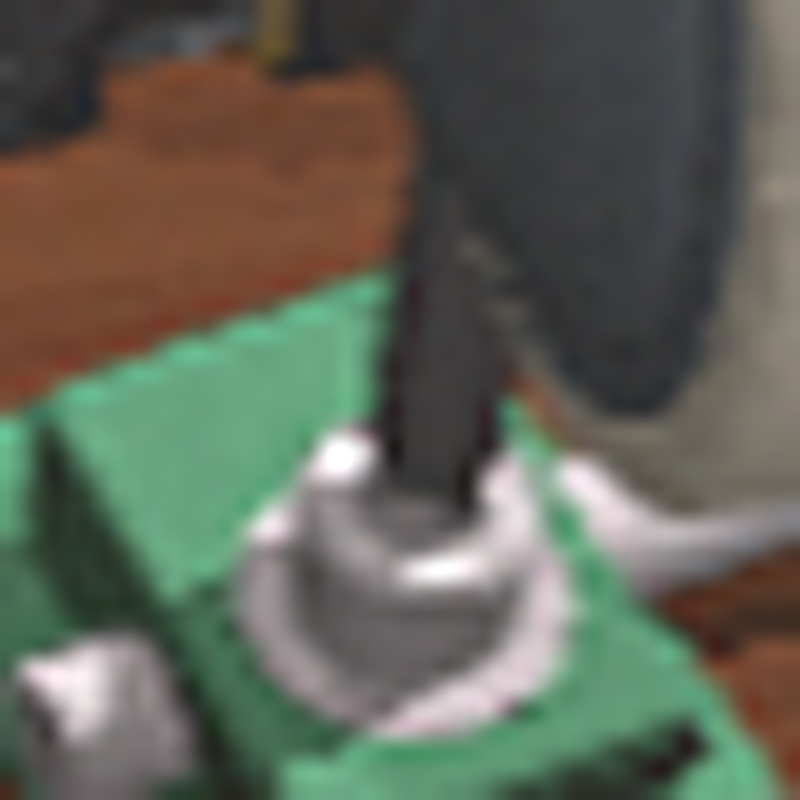

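```bash

python3 -m handwheel '{"jaw":[-1,-1,-1,-1,-1],"linear":[[0.015,0,-0.015],[0.03,0,-0.03],[0.042,0,-0.042],[0.052,0,-0.052],[0.052,0,-0.052]],"twist":[[0,0,0],[0,0,0],[0,0,0],[0,0,0],[0,0,0]]}'
python3 -c "
from plant import manip;from h import *
o=manip.get_obs();print(st(o))"
```

```text
time: 10.98
tcp_pos: [434.1, 8.3, 128.9]
tcp_rot: [[-0.705, -0.0, -0.709], [0.001, -1.0, -0.0], [-0.709, -0.001, 0.705]]
wrist_force: [-0.3, 0.8, -3.8]
grip_width: 16.8
t 10.97 q [-0.08, 0.77, 1.36, -0.05, 1.79, 1.5] tcp [434.1, 8.3, 128.9] x [-0.705, 0.001, -0.709] y [-0.0, -1.0, -0.001] F [-0.3, 0.8, -3.8] M [-0.02, -0.74, -0.02] w 16.8
```

Tip about 72 predicted. Continue in 2 mm steps.

```bash

python3 -m handwheel '{"jaw":[-1,-1,-1],"linear":[[0.005,0,-0.005],[0.01,0,-0.01],[0.01,0,-0.01]],"twist":[[0,0,0],[0,0,0],[0,0,0]]}'
python3 -m handwheel '{"jaw":[-1,-1,-1],"linear":[[0.005,0,-0.005],[0.01,0,-0.01],[0.01,0,-0.01]],"twist":[[0,0,0],[0,0,0],[0,0,0]]}'
python3 look.py pics/low2.png
```

```text
time: 11.35
tcp_pos: [434.0, 8.4, 126.8]
tcp_rot: [[-0.705, -0.0, -0.709], [0.001, -1.0, -0.001], [-0.709, -0.001, 0.705]]
wrist_force: [-0.6, 0.3, -3.8]
grip_width: 16.4
time: 11.72
tcp_pos: [434.0, 8.4, 124.6]
tcp_rot: [[-0.705, -0.0, -0.709], [0.001, -1.0, -0.0], [-0.709, -0.001, 0.705]]
wrist_force: [-0.3, 0.6, -4.1]
grip_width: 16.8
t 11.72 q [-0.08, 0.78, 1.36, -0.05, 1.78, 1.51] tcp [434.0, 8.4, 124.6] x [-0.705, 0.001, -0.709] y [-0.0, -1.0, -0.001] F [-0.3, 0.6, -4.1] M [-0.04, -0.6, 0.03] w 16.8
pred tip z 67.9579734127332
(57, np.float64(95.9579734127332), array([ 5.21363e+02,  5.83700e+00, -6.00000e-03,  1.20000e-02,
       -2.01300e+00]), np.float64(0.43))
(41, np.float64(84.4579734127332), array([ 5.21449e+02,  5.22100e+00, -5.50000e-02,  5.20000e-02,
       -8.27000e-01]), np.float64(0.82))
```

View pics/low2.png

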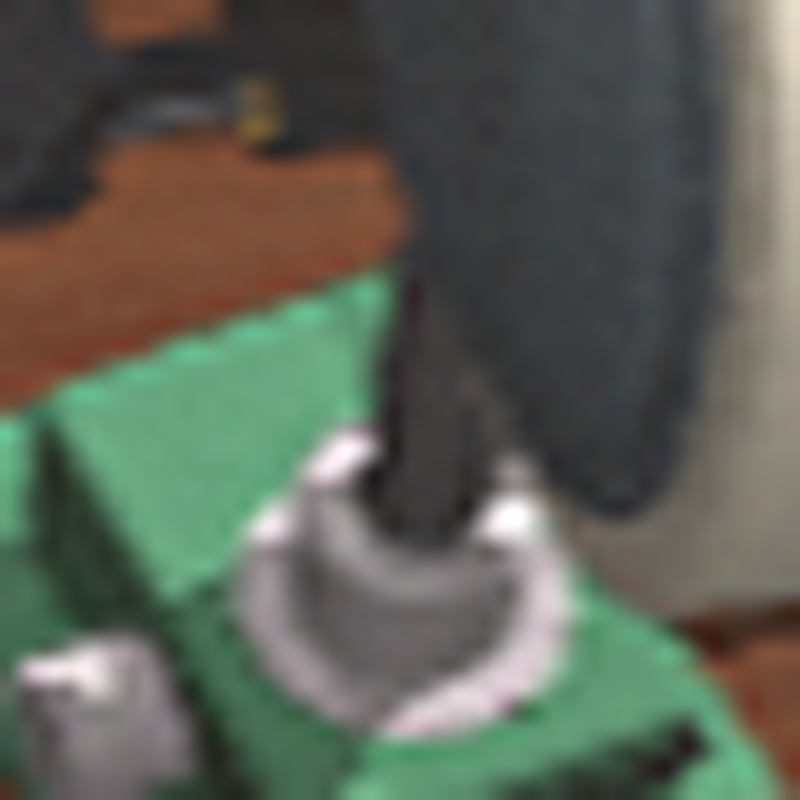

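```bash

python3 -m handwheel '{"jaw":[-1,-1,-1],"linear":[[0.005,0,-0.005],[0.01,0,-0.01],[0.01,0,-0.01]],"twist":[[0,0,0],[0,0,0],[0,0,0]]}'
python3 -m handwheel '{"jaw":[-1,-1,-1],"linear":[[0.005,0,-0.005],[0.01,0,-0.01],[0.01,0,-0.01]],"twist":[[0,0,0],[0,0,0],[0,0,0]]}'
python3 -m handwheel '{"jaw":[-1,-1,-1],"linear":[[0.005,0,-0.005],[0.01,0,-0.01],[0.01,0,-0.01]],"twist":[[0,0,0],[0,0,0],[0,0,0]]}'
```

```text
time: 12.15
tcp_pos: [433.7, 8.4, 122.3]
tcp_rot: [[-0.706, -0.0, -0.709], [0.001, -1.0, -0.0], [-0.709, -0.001, 0.706]]
wrist_force: [-3.8, -0.5, -5.8]
grip_width: 16.8
time: 12.52
tcp_pos: [433.6, 8.4, 120.1]
tcp_rot: [[-0.706, -0.0, -0.708], [0.001, -1.0, -0.0], [-0.708, -0.001, 0.706]]
wrist_force: [-4.7, -0.4, -3.0]
grip_width: 16.7
time: 12.9
tcp_pos: [433.5, 8.4, 117.9]
tcp_rot: [[-0.706, -0.0, -0.708], [0.001, -1.0, -0.001], [-0.708, -0.001, 0.706]]
wrist_force: [-5.5, 0.2, -2.5]
grip_width: 16.7
```

```bash

python3 -m handwheel '{"jaw":[-1,-1,-1],"linear":[[0.008,0,-0.002],[0.013,0,-0.007],[0.013,0,-0.007]],"twist":[[0,0,0],[0,0,0],[0,0,0]]}'
python3 -m handwheel '{"jaw":[-1,-1,-1],"linear":[[0.005,0,-0.005],[0.012,0,-0.008],[0.012,0,-0.008]],"twist":[[0,0,0],[0,0,0],[0,0,0]]}'
python3 look.py pics/low3.png
```

```text
time: 13.28
tcp_pos: [433.2, 8.4, 115.6]
tcp_rot: [[-0.706, -0.0, -0.709], [0.001, -1.0, -0.001], [-0.709, -0.001, 0.706]]
wrist_force: [-0.6, 0.0, -5.3]
grip_width: 16.6
time: 13.65
tcp_pos: [432.9, 8.4, 113.3]
tcp_rot: [[-0.705, -0.0, -0.709], [0.001, -1.0, -0.001], [-0.709, -0.001, 0.705]]
wrist_force: [-0.2, 0.9, -3.9]
grip_width: 16.4
t 13.65 q [-0.08, 0.79, 1.37, -0.05, 1.76, 1.51] tcp [432.9, 8.4, 113.3] x [-0.705, 0.001, -0.709] y [-0.0, -1.0, -0.001] F [-0.2, 0.9, -3.9] M [-0.05, -0.79, -0.04] w 16.4
pred tip z 56.740440961379285
(76, np.float64(84.74044096137928), array([ 5.20858e+02,  4.50700e+00, -1.08000e-01,  1.57000e-01,
       -5.77000e+00]), np.float64(1.45))
(57, np.float64(73.24044096137928), array([ 5.22712e+02,  2.46800e+00, -2.73000e-01,  3.07000e-01,
       -3.98000e-01]), np.float64(1.48))
```

View pics/low3.png

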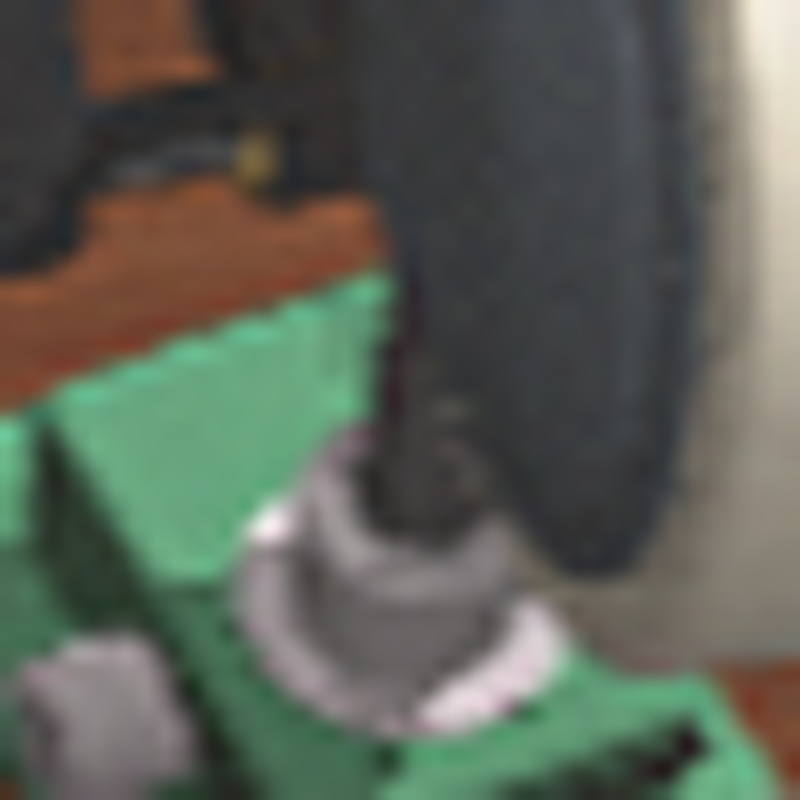

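```bash

python3 -m handwheel '{"jaw":[-1,-1,-1],"linear":[[0.005,0,-0.005],[0.01,0,-0.01],[0.01,0,-0.01]],"twist":[[0,0,0],[0,0,0],[0,0,0]]}'
python3 -m handwheel '{"jaw":[-1,-1,-1],"linear":[[0.005,0,-0.005],[0.01,0,-0.01],[0.01,0,-0.01]],"twist":[[0,0,0],[0,0,0],[0,0,0]]}'
python3 -m handwheel '{"jaw":[-1,-1],"linear":[[0.005,0,-0.005],[0.005,0,-0.005]],"twist":[[0,0,0],[0,0,0]]}'
```

```text
time: 14.08
tcp_pos: [432.9, 8.4, 111.2]
tcp_rot: [[-0.705, -0.0, -0.709], [0.001, -1.0, -0.001], [-0.709, -0.001, 0.705]]
wrist_force: [0.3, 0.7, -3.4]
grip_width: 16.8
time: 14.45
tcp_pos: [432.9, 8.4, 109.0]
tcp_rot: [[-0.705, -0.0, -0.709], [0.001, -1.0, -0.001], [-0.709, -0.001, 0.705]]
wrist_force: [-0.3, 0.4, -4.8]
grip_width: 16.6
time: 14.7
tcp_pos: [432.9, 8.4, 107.9]
tcp_rot: [[-0.706, -0.0, -0.709], [0.001, -1.0, -0.001], [-0.709, -0.001, 0.706]]
wrist_force: [0.4, -0.6, -4.0]
grip_width: 16.5
```

```bash

python3 -m handwheel '{"jaw":[-1,-1],"linear":[[0.005,0,-0.005],[0.005,0,-0.005]],"twist":[[0,0,0],[0,0,0]]}'
python3 -m handwheel '{"jaw":[-1,-1],"linear":[[0.005,0,-0.005],[0.005,0,-0.005]],"twist":[[0,0,0],[0,0,0]]}'
python3 -m handwheel '{"jaw":[-1,-1],"linear":[[0.005,0,-0.005],[0.005,0,-0.005]],"twist":[[0,0,0],[0,0,0]]}'
```

```text
time: 14.95
tcp_pos: [432.8, 8.3, 106.8]
tcp_rot: [[-0.706, -0.0, -0.709], [0.001, -1.0, -0.0], [-0.709, -0.001, 0.706]]
wrist_force: [0.3, -0.1, -3.6]
grip_width: 16.7
time: 15.2
tcp_pos: [432.8, 8.4, 105.9]
tcp_rot: [[-0.706, -0.0, -0.708], [0.001, -1.0, -0.001], [-0.708, -0.001, 0.706]]
wrist_force: [-0.7, 0.8, 0.5]
grip_width: 16.3
time: 15.45
tcp_pos: [432.4, 8.3, 105.4]
tcp_rot: [[-0.706, -0.0, -0.708], [0.001, -1.0, -0.0], [-0.708, -0.001, 0.706]]
wrist_force: [-2.5, -0.4, 8.1]
grip_width: 16.8
```

```bash
cat > trq.py <<'E'
from plant import manip;from h import *
def rep(C=(521.0,8.4)):
    o=manip.get_obs();F=np.array(o["wrist_force"]);M=np.array(o["moment"]);R=np.array(o["tcp_rot"]);p=np.array(o["tcp_pos"])
    rs=(p-212*R[:,0])/1000;g=(p-19*R[:,0])/1000;c=np.array([*C,0])/1000
    cr=lambda r:(r[0]-c[0])*F[1]-(r[1]-c[1])*F[0]
    az=np.degrees(np.arctan2(R[1,0],R[0,0])); d=p[:2]-C
    t=np.array([np.sin(np.radians(az)),-np.cos(np.radians(az))])
    print("t %.2f az %.2f pos_az %.2f rad %.1f F %s Mz %.2f | tau_sensor %.2f tau_force %.2f Ft %.1f Fr %.1f w %.1f"%(o["time"],az,np.degrees(np.arctan2(d[1],d[0])),np.hypot(*d),F.round(1).tolist(),M[2],M[2]+cr(rs),cr(g),F[:2]@t,F[0]*np.cos(np.radians(az))+F[1]*np.sin(np.radians(az)),o["grip_width"]))
    return o
def arc(o,phi,C=(521.0,8.4),dz=0):
    from scipy.spatial.transform import Rotation as Ro
    R=np.array(o["tcp_rot"]);p=np.array(o["tcp_pos"]);Q=Ro.from_euler('z',-phi,degrees=True).as_matrix();c=np.array([*C,p[2]])
    return go(o,c+Q@(p-c)+[0,0,dz],Q@Ro.from_matrix(R).as_matrix())
if __name__=="__main__":
    o=rep()
    for a in (2,5,10,15): print(a,arc(o,a))
E
python3 trq.py
python3 -m handwheel '{"jaw":[-1,-1,-1,-1],"linear":[[0,-0.02,0],[0,-0.035,0],[0,-0.05,0],[0,-0.05,0]],"twist":[[0.03,0,-0.03],[0.055,0,-0.055],[0.08,0,-0.08],[0.08,0,-0.08]]}' 60
python3 trq.py
```

```text
t 15.45 az 179.93 pos_az -179.95 rad 88.6 F [-2.5, -0.4, 8.1] Mz -0.00 | tau_sensor -0.03 tau_force 0.03 Ft -0.4 Fr 2.5 w 16.8
2 lin [-0.0, -0.021, -0.0] twist [0.031, 0.0, -0.031]
5 lin [-0.002, -0.051, -0.002] twist [0.079, 0.0, -0.078]
10 lin [-0.006, -0.103, -0.006] twist [0.157, 0.0, -0.157]
15 lin [-0.014, -0.153, -0.014] twist [0.236, 0.0, -0.235]
time: 15.95
tcp_pos: [432.5, 15.8, 105.4]
tcp_rot: [[-0.703, -0.09, -0.705], [0.065, -0.996, 0.063], [-0.708, -0.001, 0.706]]
wrist_force: [0.5, 2.4, 4.0]
grip_width: 16.6
t 15.95 az 174.76 pos_az 175.23 rad 88.8 F [0.5, 2.4, 4.0] Mz -0.06 | tau_sensor 0.09 tau_force -0.19 Ft 2.5 Fr -0.3 w 16.6
2 lin [-0.0, -0.021, -0.0] twist [0.031, 0.0, -0.031]
5 lin [-0.001, -0.052, -0.001] twist [0.079, 0.0, -0.078]
10 lin [-0.006, -0.103, -0.006] twist [0.157, 0.0, -0.157]
15 lin [-0.013, -0.153, -0.014] twist [0.236, 0.0, -0.235]
```

```bash

python3 -m handwheel '{"jaw":[-1,-1,-1,-1],"linear":[[0,-0.02,0],[-0.001,-0.035,-0.001],[-0.001,-0.052,-0.001],[-0.001,-0.052,-0.001]],"twist":[[0.03,0,-0.03],[0.055,0,-0.055],[0.08,0,-0.08],[0.08,0,-0.08]]}'
python3 trq.py
```

```text
time: 16.45
tcp_pos: [433.6, 23.3, 105.4]
tcp_rot: [[-0.695, -0.179, -0.697], [0.127, -0.984, 0.126], [-0.708, -0.001, 0.706]]
wrist_force: [2.1, 0.2, 2.9]
grip_width: 15.9
t 16.45 az 169.62 pos_az 170.30 rad 88.7 F [2.1, 0.2, 2.9] Mz 1.30 | tau_sensor 1.33 tau_force -0.04 Ft 0.6 Fr -2.0 w 15.9
2 lin [-0.0, -0.021, -0.0] twist [0.031, 0.0, -0.031]
5 lin [-0.001, -0.052, -0.001] twist [0.079, 0.0, -0.078]
10 lin [-0.005, -0.103, -0.006] twist [0.157, 0.0, -0.157]
15 lin [-0.013, -0.153, -0.013] twist [0.236, 0.0, -0.235]
```

```bash

python3 -m handwheel '{"jaw":[-1,-1,-1,-1,-1],"linear":[[0,-0.025,0],[-0.001,-0.052,-0.001],[-0.003,-0.08,-0.003],[-0.006,-0.106,-0.006],[-0.006,-0.106,-0.006]],"twist":[[0.04,0,-0.04],[0.08,0,-0.08],[0.12,0,-0.12],[0.157,0,-0.157],[0.157,0,-0.157]]}'
python3 trq.py
```

```text
time: 17.08
tcp_pos: [437.7, 38.6, 105.4]
tcp_rot: [[-0.662, -0.348, -0.664], [0.247, -0.937, 0.245], [-0.708, -0.002, 0.706]]
wrist_force: [2.0, -3.0, 3.1]
grip_width: 16.6
t 17.07 az 159.53 pos_az 160.09 rad 88.6 F [2.0, -3.0, 3.1] Mz 1.37 | tau_sensor 1.24 tau_force 0.16 Ft -2.1 Fr -3.0 w 16.6
2 lin [-0.0, -0.021, -0.0] twist [0.031, 0.0, -0.031]
5 lin [-0.001, -0.052, -0.001] twist [0.079, 0.0, -0.078]
10 lin [-0.006, -0.103, -0.006] twist [0.157, 0.0, -0.157]
15 lin [-0.013, -0.153, -0.014] twist [0.236, 0.001, -0.235]
```

```bash

python3 -m handwheel '{"jaw":[-1,-1,-1,-1,-1],"linear":[[0,-0.025,0],[-0.001,-0.052,-0.001],[-0.003,-0.08,-0.003],[-0.006,-0.106,-0.006],[-0.006,-0.106,-0.006]],"twist":[[0.04,0,-0.04],[0.08,0,-0.08],[0.12,0,-0.12],[0.157,0,-0.157],[0.157,0,-0.157]]}'
python3 trq.py
python3 -m handwheel '{"jaw":[-1,-1,-1,-1],"linear":[[0,-0.02,0],[-0.001,-0.035,-0.001],[-0.001,-0.052,-0.001],[-0.001,-0.052,-0.001]],"twist":[[0.03,0,-0.03],[0.055,0,-0.055],[0.08,0,-0.08],[0.08,0,-0.08]]}'
python3 trq.py
```

```text
time: 17.7
tcp_pos: [444.6, 52.9, 105.4]
tcp_rot: [[-0.608, -0.508, -0.61], [0.36, -0.861, 0.359], [-0.708, -0.002, 0.706]]
wrist_force: [1.6, -4.6, 1.8]
grip_width: 16.7
t 17.70 az 149.37 pos_az 149.80 rad 88.5 F [1.6, -4.6, 1.8] Mz 1.41 | tau_sensor 1.21 tau_force 0.24 Ft -3.2 Fr -3.7 w 16.7
2 lin [-0.0, -0.021, -0.0] twist [0.031, 0.0, -0.031]
5 lin [-0.001, -0.051, -0.001] twist [0.079, 0.0, -0.078]
10 lin [-0.006, -0.102, -0.006] twist [0.157, 0.0, -0.157]
15 lin [-0.013, -0.153, -0.014] twist [0.236, 0.001, -0.235]
time: 18.2
tcp_pos: [448.8, 59.4, 105.4]
tcp_rot: [[-0.573, -0.584, -0.576], [0.413, -0.812, 0.412], [-0.708, -0.002, 0.706]]
wrist_force: [2.7, -2.7, 0.7]
grip_width: 16.8
t 18.20 az 144.20 pos_az 144.75 rad 88.4 F [2.7, -2.7, 0.7] Mz 1.28 | tau_sensor 1.25 tau_force 0.05 Ft -0.6 Fr -3.8 w 16.8
2 lin [-0.0, -0.021, -0.0] twist [0.031, 0.0, -0.031]
5 lin [-0.001, -0.051, -0.001] twist [0.079, 0.0, -0.078]
10 lin [-0.006, -0.102, -0.006] twist [0.157, 0.0, -0.157]
15 lin [-0.013, -0.153, -0.014] twist [0.236, 0.001, -0.235]
```

```bash

python3 -m handwheel '{"jaw":[-1,-1,-1],"linear":[[0,-0.015,0],[-0.001,-0.031,-0.001],[-0.001,-0.031,-0.001]],"twist":[[0.024,0,-0.024],[0.047,0,-0.047],[0.047,0,-0.047]]}'
python3 trq.py|head -1
python3 -m handwheel '{"jaw":[-1,-1,-1],"linear":[[0,-0.011,0],[0,-0.021,0],[0,-0.021,0]],"twist":[[0.016,0,-0.016],[0.031,0,-0.031],[0.031,0,-0.031]]}'
python3 trq.py|head -1
python3 -m handwheel '{"jaw":[-1,-1,-1],"linear":[[0,-0.011,0],[0,-0.021,0],[0,-0.021,0]],"twist":[[0.016,0,-0.016],[0.031,0,-0.031],[0.031,0,-0.031]]}'
python3 trq.py|head -1
```

```text
time: 18.58
tcp_pos: [451.7, 63.1, 105.5]
tcp_rot: [[-0.55, -0.626, -0.553], [0.443, -0.78, 0.442], [-0.708, -0.002, 0.707]]
wrist_force: [2.7, -3.2, 0.8]
grip_width: 16.9
t 18.57 az 141.14 pos_az 141.72 rad 88.3 F [2.7, -3.2, 0.8] Mz 1.36 | tau_sensor 1.31 tau_force 0.07 Ft -0.8 Fr -4.1 w 16.9
time: 18.95
tcp_pos: [453.7, 65.5, 105.5]
tcp_rot: [[-0.534, -0.653, -0.537], [0.462, -0.758, 0.461], [-0.708, -0.002, 0.707]]
wrist_force: [1.9, -3.6, 0.4]
grip_width: 16.7
t 18.95 az 139.13 pos_az 139.68 rad 88.3 F [1.9, -3.6, 0.4] Mz 1.34 | tau_sensor 1.26 tau_force 0.11 Ft -1.5 Fr -3.8 w 16.7
time: 19.32
tcp_pos: [455.7, 67.9, 105.5]
tcp_rot: [[-0.518, -0.679, -0.52], [0.481, -0.734, 0.479], [-0.708, -0.002, 0.707]]
wrist_force: [2.9, -4.2, 0.3]
grip_width: 16.6
t 19.32 az 137.11 pos_az 137.64 rad 88.3 F [2.9, -4.2, 0.3] Mz 1.40 | tau_sensor 1.33 tau_force 0.08 Ft -1.1 Fr -4.9 w 16.6
```

```bash

python3 -m handwheel '{"jaw":[-1,-1,-1],"linear":[[0,-0.011,0],[0,-0.021,0],[0,-0.021,0]],"twist":[[0.016,0,-0.016],[0.031,0,-0.031],[0.031,0,-0.031]]}'
python3 trq.py|head -1
python3 -m handwheel '{"jaw":[-1,-1,-1],"linear":[[0,-0.006,0],[0,-0.011,0],[0,-0.011,0]],"twist":[[0.008,0,-0.008],[0.016,0,-0.016],[0.016,0,-0.016]]}'
python3 trq.py|head -1
python3 -m handwheel '{"jaw":[-1,-1,-1],"linear":[[0,-0.006,0],[0,-0.011,0],[0,-0.011,0]],"twist":[[0.008,0,-0.008],[0.016,0,-0.016],[0.016,0,-0.016]]}'
python3 trq.py
```

```text
time: 19.7
tcp_pos: [458.0, 70.2, 105.5]
tcp_rot: [[-0.5, -0.705, -0.503], [0.499, -0.71, 0.498], [-0.708, -0.002, 0.707]]
wrist_force: [1.9, -3.4, -0.4]
grip_width: 16.6
t 19.70 az 135.08 pos_az 135.58 rad 88.3 F [1.9, -3.4, -0.4] Mz 1.33 | tau_sensor 1.27 tau_force 0.08 Ft -1.0 Fr -3.7 w 16.6
time: 20.08
tcp_pos: [459.1, 71.4, 105.5]
tcp_rot: [[-0.491, -0.718, -0.494], [0.508, -0.696, 0.507], [-0.707, -0.002, 0.707]]
wrist_force: [2.4, -4.0, 0.8]
grip_width: 16.6
t 20.07 az 134.02 pos_az 134.50 rad 88.3 F [2.4, -4.0, 0.8] Mz 1.37 | tau_sensor 1.30 tau_force 0.09 Ft -1.1 Fr -4.5 w 16.6
time: 20.45
tcp_pos: [460.3, 72.5, 105.5]
tcp_rot: [[-0.482, -0.73, -0.484], [0.517, -0.683, 0.516], [-0.707, -0.002, 0.707]]
wrist_force: [1.1, -5.1, 0.9]
grip_width: 16.9
t 20.45 az 132.97 pos_az 133.42 rad 88.3 F [1.1, -5.1, 0.9] Mz 1.36 | tau_sensor 1.20 tau_force 0.20 Ft -2.6 Fr -4.5 w 16.9
2 lin [-0.0, -0.021, -0.0] twist [0.031, 0.0, -0.031]
5 lin [-0.001, -0.051, -0.001] twist [0.079, 0.0, -0.079]
10 lin [-0.006, -0.102, -0.006] twist [0.157, 0.0, -0.157]
15 lin [-0.013, -0.152, -0.014] twist [0.236, 0.001, -0.236]
```

```bash

python3 -m handwheel '{"jaw":[-1,-1,-1],"linear":[[0,-0.011,0],[0,-0.021,0],[0,-0.021,0]],"twist":[[0.016,0,-0.016],[0.031,0,-0.031],[0.031,0,-0.031]]}'
python3 trq.py|head -1
python3 -m handwheel '{"jaw":[-1,-1,-1],"linear":[[0,-0.008,0],[0,-0.015,0],[0,-0.015,0]],"twist":[[0.012,0,-0.012],[0.024,0,-0.024],[0.024,0,-0.024]]}'
python3 - <<'E'
from plant import manip
import trq; from h import *
trq.rep()
f=manip.grab_frame("scene");cv2.imwrite("pics/turn1.png",cv2.cvtColor(cv2.resize(f["pixels"][60:300,150:470],(800,600),interpolation=cv2.INTER_CUBIC),cv2.COLOR_RGB2BGR))
E
```

```text
time: 20.82
tcp_pos: [462.6, 74.6, 105.5]
tcp_rot: [[-0.463, -0.754, -0.466], [0.534, -0.657, 0.533], [-0.707, -0.002, 0.707]]
wrist_force: [1.4, -5.8, 0.2]
grip_width: 16.7
t 20.82 az 130.95 pos_az 131.39 rad 88.3 F [1.4, -5.8, 0.2] Mz 1.35 | tau_sensor 1.19 tau_force 0.21 Ft -2.7 Fr -5.3 w 16.7
time: 21.2
tcp_pos: [464.4, 76.1, 105.5]
tcp_rot: [[-0.448, -0.772, -0.451], [0.546, -0.636, 0.545], [-0.707, -0.002, 0.707]]
wrist_force: [1.9, -4.0, -0.2]
grip_width: 16.6
t 21.20 az 129.38 pos_az 129.92 rad 88.2 F [1.9, -4.0, -0.2] Mz 1.58 | tau_sensor 1.52 tau_force 0.08 Ft -1.1 Fr -4.2 w 16.6
```

View pics/turn1.png

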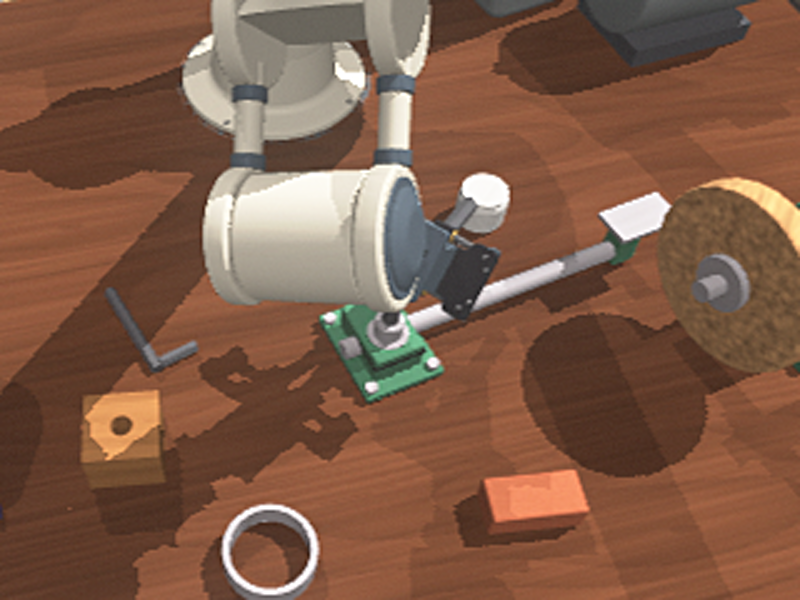

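```bash

python3 -m handwheel '{"jaw":[-1,-1,-1],"linear":[[0,-0.004,0],[0,-0.009,0],[0,-0.009,0]],"twist":[[0.006,0,-0.006],[0.014,0,-0.014],[0.014,0,-0.014]]}'
python3 trq.py|head -1
python3 -m handwheel '{"jaw":[-1,-1,-1],"linear":[[0,-0.003,0],[0,-0.006,0],[0,-0.006,0]],"twist":[[0.005,0,-0.005],[0.009,0,-0.009],[0.009,0,-0.009]]}'
python3 trq.py|head -1
```

```text
time: 21.62
tcp_pos: [465.3, 76.9, 105.5]
tcp_rot: [[-0.44, -0.781, -0.442], [0.553, -0.624, 0.552], [-0.707, -0.002, 0.707]]
wrist_force: [1.8, -5.0, 0.1]
grip_width: 16.6
t 21.62 az 128.51 pos_az 129.10 rad 88.3 F [1.8, -5.0, 0.1] Mz 1.82 | tau_sensor 1.72 tau_force 0.13 Ft -1.7 Fr -5.0 w 16.6
time: 22.0
tcp_pos: [465.9, 77.4, 105.4]
tcp_rot: [[-0.435, -0.788, -0.437], [0.557, -0.616, 0.556], [-0.707, -0.001, 0.707]]
wrist_force: [1.1, -4.6, -0.3]
grip_width: 16.5
t 22.00 az 127.96 pos_az 128.59 rad 88.3 F [1.1, -4.6, -0.3] Mz 2.01 | tau_sensor 1.89 tau_force 0.15 Ft -2.0 Fr -4.3 w 16.5
```

```bash

python3 -m handwheel '{"jaw":[-1,-1,-1],"linear":[[0,-0.006,0],[0,-0.012,0],[0,-0.012,0]],"twist":[[0.008,0,-0.008],[0.016,0,-0.016],[0.016,0,-0.016]]}'
python3 trq.py|head -1
```

```text
time: 22.38
tcp_pos: [467.0, 78.4, 105.3]
tcp_rot: [[-0.425, -0.798, -0.427], [0.565, -0.602, 0.564], [-0.707, -0.001, 0.707]]
wrist_force: [0.6, -6.5, -0.8]
grip_width: 16.7
t 22.38 az 126.99 pos_az 127.63 rad 88.4 F [0.6, -6.5, -0.8] Mz 2.34 | tau_sensor 2.13 tau_force 0.27 Ft -3.5 Fr -5.6 w 16.7
```

```bash

python3 -m handwheel '{"jaw":[-1,-1,-1],"linear":[[0,-0.006,0],[0,-0.012,0],[0,-0.012,0]],"twist":[[0.008,0,-0.008],[0.016,0,-0.016],[0.016,0,-0.016]]}'
python3 trq.py|head -1
python3 -c "
import trq
for i in range(3): o=trq.rep()
"
```

```text
time: 22.75
tcp_pos: [468.1, 79.3, 105.3]
tcp_rot: [[-0.416, -0.808, -0.416], [0.572, -0.589, 0.572], [-0.707, -0.0, 0.707]]
wrist_force: [1.2, -7.4, -0.5]
grip_width: 17.1
t 22.75 az 126.05 pos_az 126.76 rad 88.4 F [1.2, -7.4, -0.5] Mz 2.71 | tau_sensor 2.51 tau_force 0.26 Ft -3.3 Fr -6.7 w 17.1
t 22.75 az 126.05 pos_az 126.76 rad 88.4 F [1.2, -7.4, -0.5] Mz 2.71 | tau_sensor 2.51 tau_force 0.26 Ft -3.3 Fr -6.7 w 17.1
t 22.75 az 126.05 pos_az 126.76 rad 88.4 F [1.2, -7.4, -0.5] Mz 2.71 | tau_sensor 2.51 tau_force 0.26 Ft -3.3 Fr -6.7 w 17.1
t 22.75 az 126.05 pos_az 126.76 rad 88.4 F [1.2, -7.4, -0.5] Mz 2.71 | tau_sensor 2.51 tau_force 0.26 Ft -3.3 Fr -6.7 w 17.1
```

```bash

python3 -m handwheel '{"jaw":[-1,-1,-1,-1],"linear":[[0,-0.004,0],[0,-0.004,0],[0,-0.004,0],[0,-0.004,0]],"twist":[[0.006,0,-0.006],[0.006,0,-0.006],[0.006,0,-0.006],[0.006,0,-0.006]]}'
python3 trq.py
python3 - <<'E'
import trq
from plant import manip; from h import *
o=manip.get_obs()
for a in (-1,-2,-3,-4,-6): print(a,trq.arc(o,a))
E
```

```text
time: 23.25
tcp_pos: [468.2, 79.4, 105.2]
tcp_rot: [[-0.413, -0.812, -0.413], [0.574, -0.584, 0.574], [-0.707, 0.0, 0.707]]
wrist_force: [1.1, -6.2, 1.2]
grip_width: 17.3
t 23.25 az 125.75 pos_az 126.60 rad 88.5 F [1.1, -6.2, 1.2] Mz 2.71 | tau_sensor 2.55 tau_force 0.21 Ft -2.7 Fr -5.7 w 17.3
2 lin [-0.0, -0.021, -0.0] twist [0.031, -0.0, -0.031]
5 lin [-0.001, -0.051, -0.001] twist [0.079, -0.0, -0.079]
10 lin [-0.005, -0.103, -0.005] twist [0.157, -0.0, -0.157]
15 lin [-0.013, -0.153, -0.013] twist [0.236, -0.0, -0.236]
-1 lin [-0.0, 0.01, -0.0] twist [-0.016, 0.0, 0.016]
-2 lin [-0.0, 0.021, -0.0] twist [-0.031, 0.0, 0.031]
-3 lin [-0.001, 0.031, -0.001] twist [-0.047, 0.0, 0.047]
-4 lin [-0.001, 0.041, -0.001] twist [-0.063, 0.0, 0.063]
-6 lin [-0.003, 0.062, -0.003] twist [-0.094, 0.0, 0.094]
```

```bash

python3 -m handwheel '{"jaw":[-1,-1,-1,-1],"linear":[[0,0.02,0],[-0.001,0.04,-0.001],[-0.002,0.055,-0.002],[-0.002,0.055,-0.002]],"twist":[[-0.03,0,0.03],[-0.06,0,0.06],[-0.085,0,0.085],[-0.085,0,0.085]]}'
python3 trq.py | head -1
```

```text
time: 23.75
tcp_pos: [462.4, 74.5, 105.4]
tcp_rot: [[-0.464, -0.753, -0.466], [0.533, -0.658, 0.533], [-0.708, -0.001, 0.707]]
wrist_force: [4.6, -3.6, 3.1]
grip_width: 16.5
t 23.75 az 131.09 pos_az 131.53 rad 88.3 F [4.6, -3.6, 3.1] Mz 0.65 | tau_sensor 0.72 tau_force -0.08 Ft 1.1 Fr -5.7 w 16.5
```

```bash

python3 -m handwheel '{"jaw":[-1,-1,-1],"linear":[[0,0.01,0],[0,0.021,0],[0,0.021,0]],"twist":[[-0.016,0,0.016],[-0.031,0,0.031],[-0.031,0,0.031]]}'
python3 trq.py | head -1
```

```text
time: 24.12
tcp_pos: [460.3, 72.6, 105.4]
tcp_rot: [[-0.482, -0.73, -0.484], [0.516, -0.683, 0.516], [-0.708, -0.001, 0.706]]
wrist_force: [4.7, -2.7, 2.1]
grip_width: 16.6
t 24.12 az 133.03 pos_az 133.36 rad 88.3 F [4.7, -2.7, 2.1] Mz 0.04 | tau_sensor 0.13 tau_force -0.12 Ft 1.6 Fr -5.2 w 16.6
```

```bash

python3 -m handwheel '{"jaw":[-0.5,-0.4,-0.3,-0.2,-0.2],"linear":[[0,0,0],[0,0,0],[0,0,0],[0,0,0],[0,0,0]],"twist":[[0,0,0],[0,0,0],[0,0,0],[0,0,0],[0,0,0]]}' 
python3 trq.py | head -1
python3 - <<'E'
from plant import manip; from h import *
f=manip.grab_frame("scene");cv2.imwrite("pics/rel1.png",cv2.cvtColor(cv2.resize(f["pixels"][100:240,220:410],(800,590),interpolation=cv2.INTER_CUBIC),cv2.COLOR_RGB2BGR))
E
```

```text
time: 24.75
tcp_pos: [460.3, 72.6, 105.4]
tcp_rot: [[-0.482, -0.73, -0.484], [0.516, -0.683, 0.516], [-0.708, -0.001, 0.706]]
wrist_force: [0.3, 0.9, 0.6]
grip_width: 36.6
t 24.75 az 133.03 pos_az 133.37 rad 88.4 F [0.3, 0.9, 0.6] Mz 0.03 | tau_sensor 0.08 tau_force -0.06 Ft 0.8 Fr 0.5 w 36.6
```

View pics/rel1.png

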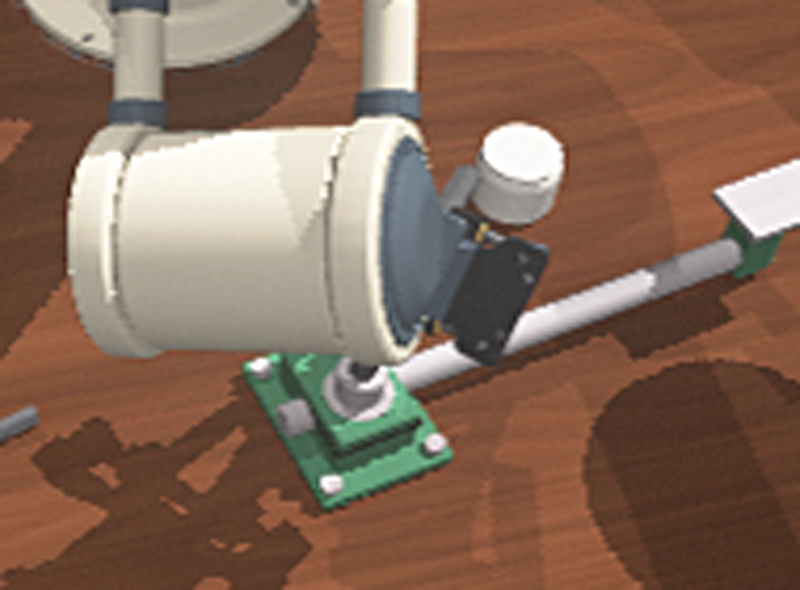

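```bash

python3 -m handwheel '{"jaw":[-0.2,-0.2,0,0,0,0],"linear":[[-0.1,0,0],[-0.25,0,0],[-0.45,0,0],[-0.7,0,0],[-0.9,0,0],[-0.9,0,0]],"twist":[[0,0,0],[0,0,0],[0,0,0],[0,0,0],[0,0,0],[0,0,0]]}' 
python3 nx.py "[100,-150,120]" | head -2
```

```text
time: 25.55
tcp_pos: [527.1, 1.4, 202.4]
tcp_rot: [[-0.479, -0.731, -0.486], [0.516, -0.682, 0.518], [-0.71, -0.003, 0.704]]
wrist_force: [-0.5, 0.1, -0.2]
grip_width: 45.4
t 25.55 q [-0.34, 0.73, 1.2, 0.36, 1.91, 2.05] tcp [527.1, 1.4, 202.4] x [-0.479, 0.516, -0.71] y [-0.731, -0.682, -0.003] F [-0.5, 0.1, -0.2] M [-0.38, -0.12, -0.03] w 45.4
lin [-1.403, 0.193, -0.279] zrot [-0.71, -0.003, 0.704]
```

```bash

python3 -m handwheel '{"jaw":[0,0,0,0],"linear":[[-0.3,0.1,0],[-0.6,0.3,0],[-0.8,0.7,0],[-0.8,1,0]],"twist":[[0,0,0],[0,0,0],[0,0,0],[0,0,0]]}' 
python3 -m handwheel '{"jaw":[0,0,0,0],"linear":[[0,0.3,0],[0,0.6,0],[0,0.9,0],[0,1,0]],"twist":[[0,0,0],[0,0,0],[0,0,0],[0,0,0]]}' 
python3 - <<'E'
from plant import manip; from h import *;from fit import *
print(st(manip.get_obs()))
ims=[]
for n in("scene","top"):
    f=manip.grab_frame(n);pickle.dump(f,open(f"/tmp/{n}9.pkl","wb"))
    crop(f,proj(f,[480,40,100]),50,"pics/c.png",10);ims.append(cv2.resize(cv2.imread("pics/c.png"),(400,400)))
    cv2.imwrite(f"pics/{n}9.png",cv2.cvtColor(cv2.resize(f["pixels"],(768,576)),cv2.COLOR_RGB2BGR))
cv2.imwrite("pics/end.png",np.hstack(ims))
E
```

```text
time: 26.05
tcp_pos: [474.2, -164.6, 287.6]
tcp_rot: [[-0.478, -0.731, -0.487], [0.515, -0.682, 0.519], [-0.711, -0.003, 0.703]]
wrist_force: [0.3, -0.5, -0.5]
grip_width: 45.7
time: 26.55
tcp_pos: [362.8, -267.8, 287.0]
tcp_rot: [[-0.478, -0.732, -0.485], [0.517, -0.681, 0.519], [-0.711, -0.003, 0.704]]
wrist_force: [0.9, 0.8, -0.1]
grip_width: 45.8
t 26.55 q [-0.79, 0.62, 1.18, 0.03, 2.12, 1.61] tcp [362.8, -267.8, 287.0] x [-0.478, 0.517, -0.711] y [-0.732, -0.681, -0.003] F [0.9, 0.8, -0.1] M [-0.27, -0.11, -0.03] w 45.8
```

View pics/end.png

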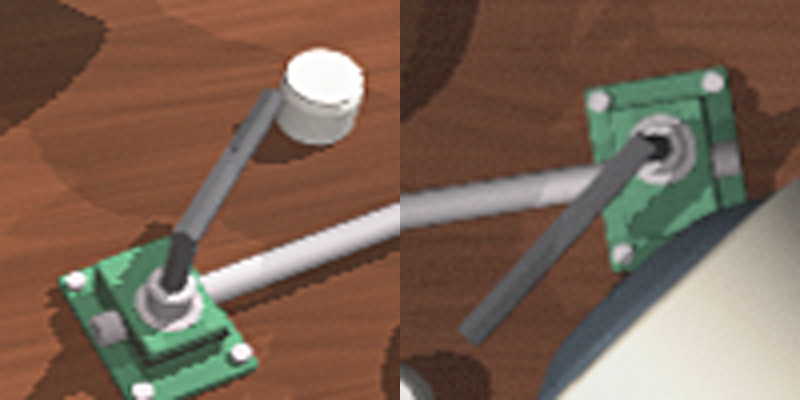

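View pics/scene9.png

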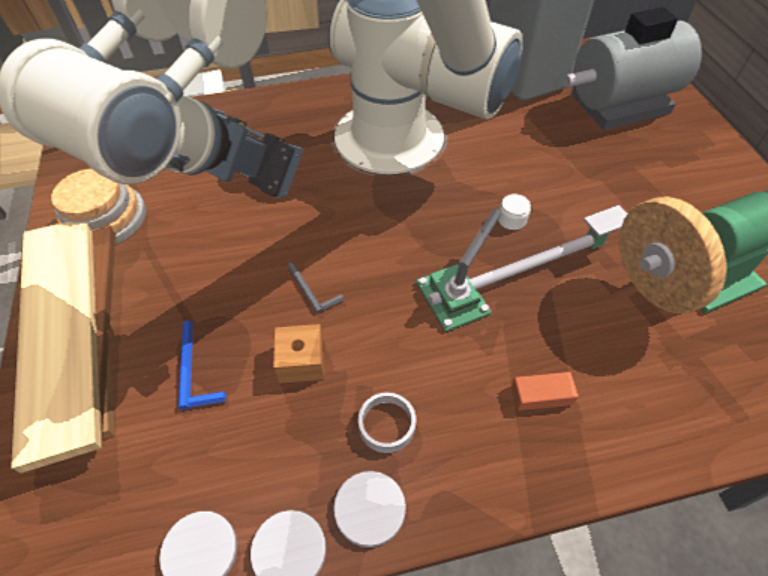

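```bash
python3 - <<'E'
from h import *
a=np.radians(133);h=np.array([np.cos(a),np.sin(a)]);t=np.array([-h[1],h[0]])
for n in("scene","top"):
    f=pickle.load(open(f"/tmp/{n}9.pkl","rb"));P=cloud(f)
    d=P[...,:2]-[520,7];s=d@h;w=d@t
    m=(s>-12)&(s<175)&(np.abs(w)<20)&(P[...,2]>76)
    q=P[m];s=s[m];w=w[m]
    for lo in range(-10,175,20):
        k=(s>=lo)&(s<lo+20)
        if k.sum(): print(n,lo,k.sum(),"top z",np.percentile(q[k][:,2],85).round(1),"w",w[k].mean().round(1),s[k].max().round(1))
    k=(s>20);l=np.polyfit(s[k],w[k],1);print("heading",133+np.degrees(np.arctan(l[0])))
    for nm,(x,y,z,r) in dict(ring=(734,-180,15,60),bar=(745,84,36,70),tin=(355,181,50,45)).items():
        f0=pickle.load(open(f"/tmp/{n}0.pkl","rb"));P0=cloud(f0)
        o=[]
        for p in(P0,P):
            mm=(np.hypot(p[...,0]-x,p[...,1]-y)<r)&(p[...,2]>12)&(p[...,2]<60);o.append(p[mm][:,:2].mean(0).round(1).tolist())
        print(nm,o)
E
```

```text
scene -10 106 top z 125.3 w -2.4 9.4
scene 10 38 top z 126.7 w -1.6 29.6
scene 30 36 top z 124.1 w 0.3 49.9
scene 50 30 top z 121.6 w 1.9 70.0
scene 70 35 top z 119.6 w 4.3 89.4
scene 90 29 top z 116.9 w 5.8 109.9
scene 110 32 top z 114.2 w 7.9 129.9
scene 130 28 top z 110.7 w 9.3 149.9
scene 150 28 top z 108.9 w 11.6 168.5
scene 170 2 top z 106.2 w 10.1 170.7
heading 138.22460900908078
ring [[735.4, -184.8], [735.4, -184.8]]
bar [[747.2, 88.9], [747.1, 88.8]]
tin [[349.3, 187.2], [349.6, 187.6]]
top -10 54 top z 129.5 w 1.8 9.9
top 10 58 top z 129.8 w 1.2 29.5
top 30 56 top z 126.6 w 2.7 49.7
top 50 55 top z 124.0 w 5.3 69.3
top 70 58 top z 121.5 w 6.4 89.9
top 90 55 top z 118.5 w 8.8 109.6
top 110 56 top z 117.1 w 10.4 129.7
top 130 50 top z 115.0 w 12.1 149.3
top 150 44 top z 112.0 w 12.4 169.3
top 170 7 top z 109.3 w 13.0 173.4
heading 137.68575642039985
ring [[729.7, -183.1], [729.4, -183.3]]
bar [[738.0, 92.1], [737.8, 91.9]]
tin [[340.3, 188.8], [340.3, 188.9]]
```

```bash
python3 -c "
from plant import manip
print(manip.hand_in())"
```

```text
the job is handed in; nothing more can be done
None
```

The clamp screw is tight at its dead stop, and the big hex key is sitting in it, released. The job was handed in at about 26.6 s of the 67 s allowed; it reports no verdict.

**What I did**
- I gripped the standing grey key about 75 mm below its elbow, pulled it straight up out of the wooden block and flipped it half a turn about the tool axis.
- I lowered the short arm into the socket in small steps until it touched the floor with about 12 N. Side forces stayed under 6 N.
- I turned it clockwise against a steady 1.2–1.35 N m. At the stop the torque began to climb, and I nipped it up to about 2.5 N m by the wrist sensor. I then took the load off, opened the fingers and moved the arm clear.

**Last checks**
- **Seating:** the elbow centre is about 119 mm above the bench against 120 expected, so the key is fully down. Its long arm droops about 7° in the socket's play.
- **Stop:** the final long-arm heading is about 138°, close to the 139° expected at the stop and inside the ±5° of play.
- **Other loose things:** the ring, bar and tin have not moved, with picture-to-picture differences of 0.5 mm or less. The arm is touching nothing.

**Checks that disagreed or were uncertain**
- The two cameras differ by about 2 mm, so I used the scene camera for the final alignment over the socket.
- The key turned about 5° in the pads relative to the hand, so I did not use the hand's angle as the screw angle.
- The 2.5 N m figure uses my own estimate of where the sensor measures its moment. If that reference is at the fingertips instead, the peak was about 3.0 N m, which is still under 4.

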